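# Restock the swab-tub lane first in, first out

## Robot

A 7-joint arm with a two-finger parallel gripper is mounted at the origin on a cart in front of the work surface, level with it; the furniture and walls round the work are solid. World frame = base frame: x ahead of the robot, y to its left, z up, the work surface at z = 0. Lengths are in m, angles in rad, forces in N, time in s.
With the tool pointing down it reaches from about 0.425 to 0.875 m from the base axis. Payload 4.7 kg.
Tool frame: the origin (TCP) lies midway between the tips of the shut fingers; the grasp point (between the pads) lies 19 mm behind it (r.hold_point_z is the distance from the TCP to the grasp point, in m); z points along the fingers, y is the direction in which the jaws open and shut (so a half turn about z gives the same grasp; the last joint's range is limited). The gripper opens to 85 mm and grips with 20 to 120 N. Pads are 22 mm wide; open, the fingers measure 114 mm over their backs; the gripper's body (76 mm by 85 mm) begins 54 mm behind the grasp point. The pads swing forward as they close: fully open they stand 13 mm farther back than shut.
Start: joints at [-1.271, 0.321, -0.07, 1.45, 0.023, 1.371, -0.057], TCP at [0.183, 0.624, 0.231] pointing down, gripper open.
Joint ranges: [-2.86, 2.86], [-0.3, 2.09], [-1.38, 1.24], [0.06, 2.45], [-1.56, 4.7], [0.09, 2.05], [-2.69, 2.69]. Speed limits (rad/s): [2.57, 2.57, 3.14, 3.14, 3.14, 3.14, 3.14].

## Interface

Orientations are given as a unit quaternion [x, y, z, w].
In Python, from plant import readout, optics, ticket, r gives the robot as it stands.
- The arm moves only by the tool jog_arm, never from a script. Its arguments are lists of equal length, an entry for each row: "offset": the shift along the tool's x, y, z in cm, a list of three; "yaw": the turn about the tool's z in degrees; "grip": the gripper's target within -1 to 1 (shut at 1, half-way at 0, fully open at -1). In form: {"offset": [[dx, dy, dz], ...], "yaw": [yaw, ...], "grip": [grip, ...]}. A call has 1 to 10 rows; each row is the pose to reach, as a shift and turn from the pose measured when the call began, along the tool's axes at that moment; what a row does not reach only later rows make up. A row lasts 1/10 s, in which the tool goes at most 50 mm and 8.59 degrees, less where a joint would pass 70% of its speed; a pose out of reach is approached as far as the arm can. A call with a gripper value outside its range is refused whole. The fingers move at their own pace and stop on an object; "grip_force" is the grip in N (left out, the last holds). Time passes only in rows, so rows that repeat a pose let the fingers close. It gives the time, the measured TCP pose, the force and the opening at its end, in the units of the state.
- readout.get_obs(): the state, without advancing time (a new reading comes with each control period).
- optics.camera(name): name is "side" or "top"; returns the picture (400x640x3 uint8, red, green, blue); there is no depth.
- optics.camera_model(name): a dict with "intrinsics" (3x3 intrinsics, pixels), "camera_from_world" (4x4, takes a point from world to camera coordinates). Camera axes: x right, y down, z forward; pixel columns grow to the right and rows downward; lengths in m; the calibration is good to about 2 mm. A picture is of the moment at which its call begins. camera_model takes no time and is no camera call.
- ticket.job_done(): hands the job in, once; it reports no verdict.
The state is a dict: "t": time; "qpos": joint angles; "dq": joint speeds; "tau": joint torques, N m; "tool_pos": TCP position; "tool_rot": TCP orientation; "contact_force": force on the tool from outside, world axes, zero at the start; "ft_torque": the same for the moment, N m; "opening": finger opening in m.
Only numpy, scipy, OpenCV 4.12 (cv2) and the standard library are available. Lean on these libraries where they do the work, as an engineer would, in place of code of your own. Each camera call takes 0.05 s, during which the arm holds its last target.

## Task

Restock the swab-tub lane first in, first out. First bring the two older tubs forward along the lane, keeping their order, until the first stands against the front stop and the second close behind it. Then stand the fresh tub from the worktop in the lane behind them, setting it down without dropping it, and finally slide the black follower up snug against the fresh tub so that the row of three is closed up, and let go; leave the other things on the worktop where they are.

Things in the scene. Friction and masses are not known exactly. Their poses are not given: they have to be found in the camera images.
- rack: stock lane for three tubs: aluminium tray fixed to the worktop, 267 mm long, open above, side rails 66 mm apart with edges flared outward to 77 mm, 22 mm above the worktop. Lane floor (slick white liner) 4 mm above it. Origin on the worktop under the lane's centre line; -x points along the lane to the front stop, +x to the back, z up. Row closed up: tub centres at about x = -92, -32, +27 mm, y = 0
- stop (a point): point on the lane floor at the middle of the front stop's inner face (rack x = -120 mm, y = 0); the stop is a full-width lip 20 mm high with a blank card on its front
- old_tub_1: a white round tub with a blue lid: body 56 mm diameter, lid 60 mm diameter (the top 12 mm), 62 mm high, about 0.12 kg, standing upright; origin at the centre of its underside, z up. The older tub nearer the front stop, in the lane, some way short of the stop
- old_tub_2: a white round tub with a blue lid: body 56 mm diameter, lid 60 mm diameter (the top 12 mm), 62 mm high, about 0.12 kg, standing upright; origin at the centre of its underside, z up. The second older tub, in the lane behind old_tub_1 and in front of the follower; too little room behind it for another tub at the start
- fresh_tub: a white round tub with a blue lid: body 56 mm diameter, lid 60 mm diameter (the top 12 mm), 62 mm high, about 0.12 kg, standing upright; origin at the centre of its underside, z up. The only tub outside the lane, on the worktop to the right of it: either between the vice (53 mm high) and the control box (88 mm high), or farther back in front of a machine frame 260 mm high; free fore and aft of it
- follower (a joint): travel of the follower along the lane toward the front stop, m: 0 right at the back, grows as it goes forward (rack -x); slides against about 1.5 N of friction and stays where left. Its face is at rack x = +105 mm minus this value; row closed up it reads about 0.048
- follower_tab (a point): middle of the grip of the follower's black upright tab, 14 mm wide across the lane (rack y), 28 mm along it, its top 14 mm above this point (90 mm above the worktop), free on both sides to 20 mm below this point; can be pinched across the lane from above; stands 19 mm behind the follower's face
- follower_face (a point): middle of the follower's upright aluminium face plate (62 mm wide, reaching 62 mm above the worktop), which presses on the last tub
- spare_lens: black lens barrel standing on end, 38 mm diameter, 58 mm high, on the worktop; bystander, leave it; origin at the centre of its underside
- tape_roll: brown roll of tape lying flat, 58 mm diameter, 19 mm high, on the worktop; bystander, leave it; origin at the centre of its underside
- collet_box_1: small flat white box with a blue label, 46x63x16 mm, to the left of the rack; bystander; origin at the centre of its underside
- die_box_1: small flat black box with a green label, 54x53x14 mm, near the front edge of the worktop; bystander; origin at the centre of its underside
- esd_brush: black flat brush lying down, 22x121x9 mm, left of the rack; bystander; origin at the centre of its underside
- caliper: digital caliper lying flat, 62x160x13 mm, in front of the control box; bystander; origin at the centre of its underside
There are look-alikes about, which are no part of the job. What is shaped like the old_tub_2 but brown is not meant.

How it is judged:
On the way, in this order (a step that is already met when the one before it is completed fails the run):
1. both older tubs stand forward, in order: the first at the front stop, the second close behind it (x of old_tub_1 in the frame of rack between -0.1 and -0.08 m and y of old_tub_1 in the frame of rack between -0.008 and 0.008 m and z of old_tub_1 in the frame of rack between 0 and 0.008 m and angle between each of old_tub_1, old_tub_2's own z axis and vertical below 0.1 rad and x of old_tub_2 in the frame of rack between -0.042 and -0.018 m and y of old_tub_2 in the frame of rack between -0.008 and 0.008 m and z of old_tub_2 in the frame of rack between 0 and 0.008 m), for 0.2 s.
2. the fresh tub stands upright on the lane floor behind the two older tubs (x of old_tub_1 in the frame of rack between -0.1 and -0.076 m and y of old_tub_1 in the frame of rack between -0.008 and 0.008 m and z of old_tub_1 in the frame of rack between 0 and 0.008 m and angle between each of old_tub_1, old_tub_2, fresh_tub's own z axis and vertical below 0.1 rad and x of old_tub_2 in the frame of rack between -0.042 and -0.014 m and y of old_tub_2 in the frame of rack between -0.008 and 0.008 m and z of old_tub_2 in the frame of rack between 0 and 0.008 m and x of fresh_tub in the frame of rack between 0.015 and 0.075 m and y of fresh_tub in the frame of rack between -0.008 and 0.008 m and z of fresh_tub in the frame of rack between 0 and 0.008 m), for 0.2 s.
At the end, for the whole second after the job is handed in: From the front stop backward stand old_tub_1, old_tub_2, fresh_tub, upright on the lane floor, at rest, the follower up behind them: first tub within 8 mm of the stop, less than about 8 mm of gaps in the whole row (follower over 0.040), bystanders within 25 mm of their places (x of old_tub_1 in the frame of rack between -0.1 and -0.084 m and y of old_tub_1 in the frame of rack between -0.008 and 0.008 m and z of old_tub_1 in the frame of rack between 0 and 0.008 m and angle between each of old_tub_1, old_tub_2, fresh_tub's own z axis and vertical below 0.1 rad and x of old_tub_2 in the frame of rack between -0.042 and -0.022 m and y of old_tub_2 in the frame of rack between -0.008 and 0.008 m and z of old_tub_2 in the frame of rack between 0 and 0.008 m and x of fresh_tub in the frame of rack between 0.015 and 0.037 m and y of fresh_tub in the frame of rack between -0.008 and 0.008 m and z of fresh_tub in the frame of rack between 0 and 0.008 m and value of joint follower above 0.04 m and linear speed of each of old_tub_1, old_tub_2, fresh_tub below 0.01 m/s); the robot touches nothing.
It fails at once if the fresh tub dropped: falling free of the fingers from more than about 15 mm up (contact force between the fingers and fresh_tub below 0.05 N and height (world z) of fresh_tub above 0.015 m and linear speed of fresh_tub above 0.35 m/s).
It fails at once if one of the bystanders moved by more than 25 mm (distance of any of spare_lens, tape_roll, collet_box_1, die_box_1, esd_brush, caliper from where it was at the start of the episode above 0.025 m).
It also fails if it takes over 59 s, if anything falls off the work surface, if the arm or the gripper's body presses on something with over 40 N, if the wrist force passes 120 N, or if a joint passes its speed limit or range.

## Working session

There is one attempt and no reset: what is moved stays moved. The work goes in short steps, Python scripts to look and compute and a tool call to move; the robot and the scene stay as the last step left them, time stands still between calls to the robot, and variables do not carry over. Pictures are saved under pics/ and viewed, and the job is handed in when it is done.

Besides the shell and the picture viewer there is one more tool, called as name([rows], argument=value, ...), one row to a line, values as JSON. jog_arm: Moves the arm, as the interface text tells. Its arguments: {"type":"object","properties":{"offset":{"type":"array"},"yaw":{"type":"array"},"grip":{"type":"array"},"grip_force":{"type":"number"}},"required":["offset","yaw","grip"]}

```bash
mkdir -p pics; ls; python3 - <<'E'
from plant import readout, optics, ticket, r
import cv2,numpy as np
print(readout.get_obs())
for n in("side","top"):
    m=optics.camera_model(n);print(n,np.round(m["intrinsics"],1).tolist(),np.round(m["camera_from_world"],4).tolist())
    cv2.imwrite(f"pics/{n}0.png",optics.camera(n)[:,:,::-1])
print(r.hold_point_z)
E
```

```text
pics
{'t': 0.0, 'qpos': array([-1.27089055,  0.32179356, -0.07005024,  1.45164794,  0.02258687,
        1.37081487, -0.05686546]), 'dq': array([-0.00094056,  0.0001518 ,  0.00048547, -0.00037852, -0.00199245,
        0.00165838, -0.0012412 ]), 'tau': array([-5.00179431e-04, -4.93574631e+01, -3.82172205e-01, -3.14339197e+01,
        1.30642814e-02,  1.10565318e-02,  3.62384094e-05]), 'tool_pos': array([0.18316862, 0.62310432, 0.23025594]), 'tool_rot': array([ 1.42402513e-01,  9.89808387e-01, -9.34855092e-04, -8.57371158e-05]), 'contact_force': array([ 0.47324854, -0.30021488, -0.00612793]), 'ft_torque': array([-0.03136728, -0.01635027, -0.02221792]), 'opening': 0.08521235739649761}
side [[482.9, 0.0, 319.2], [0.0, 482.9, 205.1], [0.0, 0.0, 1.0]] [[0.8514, -0.5243, 0.0172, -0.4213], [-0.2863, -0.4918, -0.8223, 0.2739], [0.4396, 0.6951, -0.5688, 1.1827], [0.0, 0.0, 0.0, 1.0]]
top [[519.7, 0.0, 318.0], [0.0, 519.7, 200.1], [0.0, 0.0, 1.0]] [[0.0284, -0.9996, 0.0059, 0.1402], [-0.9918, -0.0289, -0.1245, 0.5471], [0.1246, -0.0023, -0.9922, 1.6189], [0.0, 0.0, 0.0, 1.0]]
0.0187
```

View pics/side0.png

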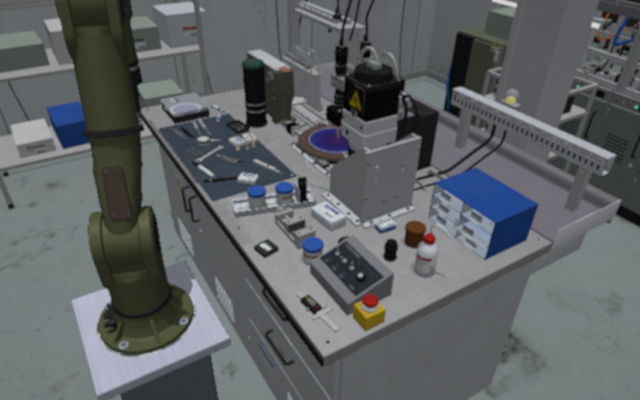

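View pics/top0.png

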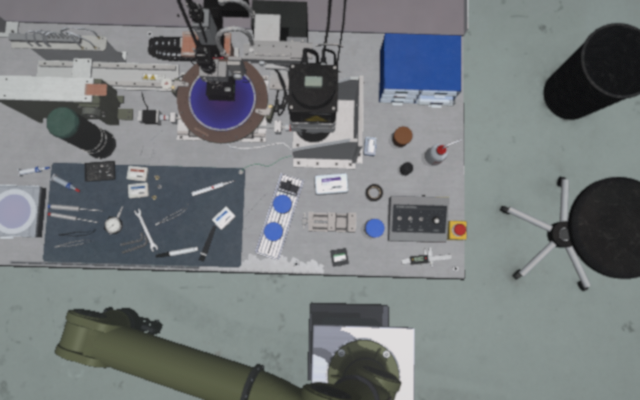

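The top view shows the lane from about (265,255) to (292,178), the old lids at (274,231) and (283,203), the follower's black tab near (289,184), and the fresh tub at (374,228) between the vice and the control box.

```bash
cat > h.py <<'E'
from plant import readout, optics, ticket, r
import cv2,numpy as np
def ray(n,uv,z):
    m=optics.camera_model(n);K=np.array(m["intrinsics"]);T=np.array(m["camera_from_world"])
    R=T[:3,:3];c=-R.T@T[:3,3]
    d=R.T@np.linalg.solve(K,np.array([uv[0],uv[1],1.]))
    return c+d*(z-c[2])/d[2]
def proj(n,p):
    m=optics.camera_model(n);K=np.array(m["intrinsics"]);T=np.array(m["camera_from_world"])
    q=K@(T[:3,:3]@np.array(p)+T[:3,3]);return q[:2]/q[2]
def blobs(im,lo,hi,amin=40):
    h=cv2.cvtColor(im,cv2.COLOR_RGB2HSV);mk=cv2.inRange(h,lo,hi)
    n,_,s,c=cv2.connectedComponentsWithStats(mk)
    return [(np.round(c[i],1).tolist(),s[i].tolist()) for i in range(1,n) if s[i][4]>=amin]
E
python3 - <<'E'
from h import *
t=cv2.imread("pics/top0.png")[:,:,::-1].copy();s=cv2.imread("pics/side0.png")[:,:,::-1].copy()
for n,im in(("top",t),("side",s)):
    for c,st in blobs(im,(100,110,90),(120,255,255)):
        print(n,c,st,np.round(ray(n,c,.066),4),np.round(ray(n,c,.062),4))
cv2.imwrite("pics/topz.png",cv2.resize(t[165:275,240:400],None,fx=5,fy=5,interpolation=cv2.INTER_CUBIC)[:,:,::-1])
cv2.imwrite("pics/sidez.png",cv2.resize(s[165:275,225:345],None,fx=5,fy=5,interpolation=cv2.INTER_CUBIC)[:,:,::-1])
E
```

```text
top [422.1, 61.6] [384, 33, 77, 58, 4252] [ 0.9992 -0.1674  0.066 ] [ 1.0009 -0.1682  0.062 ]
top [281.8, 203.6] [273, 195, 18, 18, 244] [0.5245 0.2682 0.066 ] [0.525  0.2685 0.062 ]
top [374.4, 227.7] [366, 219, 18, 18, 263] [ 0.4577 -0.0213  0.066 ] [ 0.458  -0.0218  0.062 ]
top [272.9, 231.1] [264, 223, 18, 18, 247] [0.4381 0.2925 0.066 ] [0.4384 0.2929 0.062 ]
side [620.9, 34.0] [613, 18, 21, 27, 121] [3.2923 0.7962 0.066 ] [3.3084 0.8043 0.062 ]
side [66.0, 113.7] [47, 102, 37, 25, 679] [0.0111 1.2048 0.066 ] [0.0116 1.2149 0.062 ]
side [486.5, 194.7] [435, 168, 103, 57, 2715] [ 1.0572 -0.1016  0.066 ] [ 1.0627 -0.0978  0.062 ]
side [283.8, 187.2] [276, 182, 17, 11, 150] [0.5201 0.2608 0.066 ] [0.523  0.2664 0.062 ]
side [255.9, 190.5] [247, 185, 18, 12, 175] [0.4342 0.2881 0.066 ] [0.4367 0.2938 0.062 ]
side [312.1, 244.1] [302, 237, 21, 15, 249] [ 0.4505 -0.0327  0.066 ] [ 0.453  -0.0285  0.062 ]
```

View pics/topz.png

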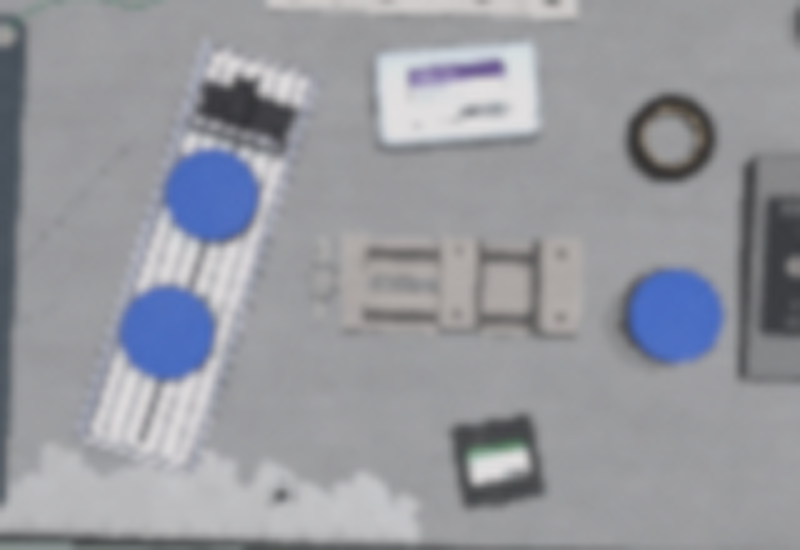

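View pics/sidez.png

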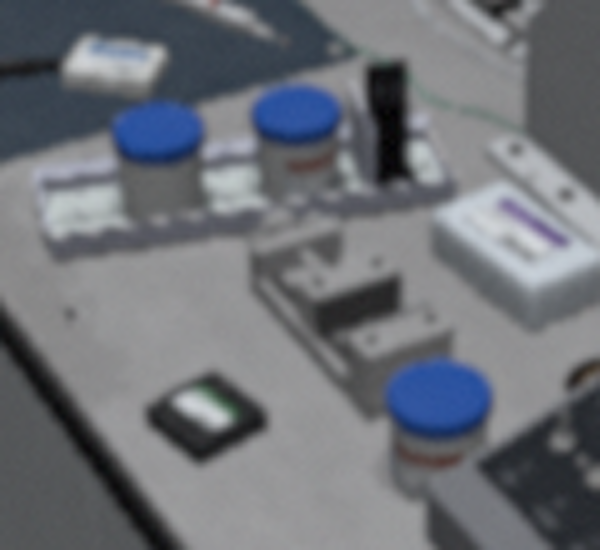

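```bash
cat >> h.py <<'E'
def goal(p,yawdir=None):
    "offset in cm in tool axes from current pose to p; jaw (tool y) direction target deg"
    from scipy.spatial.transform import Rotation as Ro
    o=readout.get_obs();R=Ro.from_quat(o["tool_rot"]).as_matrix()
    off=R.T@(np.array(p)-o["tool_pos"])*100
    a=np.degrees(np.arctan2(R[1,1],R[0,1]))
    print("tcp",np.round(o["tool_pos"],4),"off",np.round(off,2),"jaw",round(a,2),"tilt z",np.round(R[:,2],3),"F",np.round(o["contact_force"],1),"open",round(o["opening"],4),"t",round(o["t"],2))
    if yawdir is not None: print("yaw (tool z down => minus world):",round(-(((yawdir-a)+90)%180-90),2))
    return off
E
python3 - <<'E'
from h import *
f=lambda x,y:(240+x/5,165+y/5)
P=[ray("top",f(*q),.022) for q in((85,440),(190,467),(205,45),(315,78))]
print(np.round(P,4))
a=(P[0]+P[1])/2;b=(P[2]+P[3])/2;print(a,b,np.linalg.norm(b-a),np.degrees(np.arctan2(*(b-a)[1::-1])))
d=(b-a)/np.linalg.norm(b-a)
for o in([.4384,.2929],[.525,.2685]):
    e=np.array(o)-a[:2];print("along from front",e@d[:2],"across",d[0]*e[1]-d[1]*e[0])
o1=np.array([.438,.2925]);o2=np.array([.5245,.268])
print(np.degrees(np.arctan2(*(o2-o1)[::-1])),np.linalg.norm(o2-o1))
print("tab",ray("top",f(248,88),.09))
goal([.5245,.268,.10],74.2)
goal([.5245,.268,.038],74.2)
E
```

```text
[[0.3703 0.3437 0.022 ]
 [0.3552 0.2767 0.022 ]
 [0.6256 0.2773 0.022 ]
 [0.6061 0.2058 0.022 ]]
[0.36274436 0.31017822 0.022     ] [0.61584541 0.24154485 0.022     ] 0.26224165068781913 -15.172030750430885
along from front 0.07754063631091865 across 0.0031244668354889413
along from front 0.1675080595208904 across 0.00223972904504572
-15.814084183889927 0.08990272520897236
tab [0.58758322 0.24497399 0.09      ]
tcp [0.1831 0.6232 0.2303] off [-42.76 -24.43  13.08] jaw 73.63 tilt z [-0.    -0.002 -1.   ] F [ 0.2 -0.6  0.3] open 0.0854 t 0.1
yaw (tool z down => minus world): -0.57
tcp [0.1831 0.6232 0.2303] off [-42.76 -24.42  19.28] jaw 73.63 tilt z [-0.    -0.002 -1.   ] F [ 0.2 -0.6  0.3] open 0.0854 t 0.1
yaw (tool z down => minus world): -0.57
```

jog_arm([
  [-3, -1.7, 0],
  [-7.5, -4.3, 1],
  [-12, -6.9, 2],
  [-17, -9.7, 3.5],
  [-22, -12.6, 5],
  [-27, -15.4, 6.5],
  [-32, -18.3, 8],
  [-37, -21.1, 9.5],
  [-41, -23.4, 10],
  [-42.8, -24.4, 10],
], yaw=[0, 0, 0, 0, 0, -0.9, -0.9, -0.9, -0.9, -0.9], grip=[-1, -1, -1, -1, -1, -1, -1, -1, -1, -1], grip_force=25)

```text
t: 1.1
tool_pos: [0.512, 0.2803, 0.1322]
tool_rot: [0.134, 0.991, -0.001, -0.001]
contact_force: [0.4, 1.4, -0.4]
opening: 0.0853
```

```bash
python3 - <<'E'
from h import *
goal([.5245,.268,.038],74.5)
for n in("top","side"): cv2.imwrite(f"pics/{n}1.png",cv2.resize(optics.camera(n)[150:290,200:360],None,fx=4,fy=4)[:,:,::-1])
E
```

```text
tcp [0.512  0.2803 0.1322] off [-1.55 -0.82  9.42] jaw 74.55 tilt z [-0.002 -0.002 -1.   ] F [ 0.4  1.4 -0.4] open 0.0853 t 1.1
yaw (tool z down => minus world): 0.05
```

View pics/side1.png

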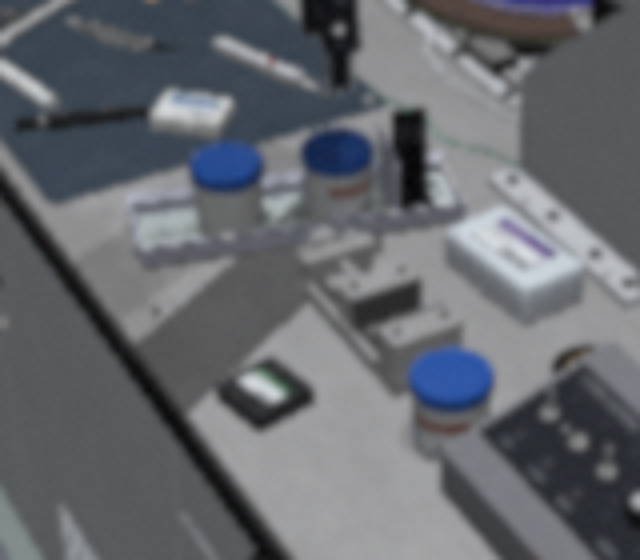

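The fingers hover over old_tub_2 (lid at (337,152) in the crop) and the lane is undisturbed. I'll align over it before lowering.

jog_arm([
  [-0.8, -0.4, 0.5],
  [-1.5, -0.8, 1],
  [-1.5, -0.8, 2.5],
  [-1.5, -0.8, 4],
  [-1.5, -0.8, 5.5],
  [-1.5, -0.8, 7],
  [-1.5, -0.8, 8.5],
  [-1.5, -0.8, 9.4],
  [-1.5, -0.8, 9.4],
  [-1.5, -0.8, 9.4],
], yaw=[0, 0, 0, 0, 0, 0, 0, 0, 0, 0], grip=[-1, -1, -1, -1, -1, -1, -1, -1, -1, -1])

```text
t: 2.2
tool_pos: [0.5289, 0.2605, 0.0382]
tool_rot: [0.141, 0.99, -0.004, 0.001]
contact_force: [-0.7, 0.4, 0.2]
opening: 0.0852
```

```bash
python3 - <<'E'
from h import *
goal([.5245,.268,.038],74.5)
E
```

```text
tcp [0.5289 0.2605 0.0382] off [0.63 0.6  0.01] jaw 73.81 tilt z [ 0.001 -0.007 -1.   ] F [-0.7  0.4  0.2] open 0.0852 t 2.2
yaw (tool z down => minus world): -0.69
```

jog_arm([
  [0.3, 0.3, 0],
  [0.6, 0.6, 0],
  [0.6, 0.6, 0],
  [0.6, 0.6, 0],
], yaw=[-0.7, -0.7, -0.7, -0.7], grip=[-1, -1, -1, -1])

```text
t: 2.6
tool_pos: [0.5248, 0.2684, 0.0385]
tool_rot: [0.134, 0.991, -0.003, 0.001]
contact_force: [0.2, -0.3, -0.1]
opening: 0.0857
```

```bash
python3 - <<'E'
from h import *
goal([.5245,.268,.038],74.5)
E
```

```text
tcp [0.5248 0.2684 0.0385] off [ 0.02 -0.05  0.05] jaw 74.55 tilt z [ 0.002 -0.007 -1.   ] F [ 0.2 -0.3 -0.1] open 0.0857 t 2.6
yaw (tool z down => minus world): 0.05
```

jog_arm([
  [0, 0, 0],
  [0, 0, 0],
  [0, 0, 0],
  [0, 0, 0],
  [0, 0, 0],
  [0, 0, 0],
  [0, 0, 0],
  [0, 0, 0],
], yaw=[0, 0, 0, 0, 0, 0, 0, 0], grip=[1, 1, 1, 1, 1, 1, 1, 1], grip_force=20)

```text
t: 3.4
tool_pos: [0.5252, 0.2685, 0.039]
tool_rot: [0.134, 0.991, -0.003, 0.002]
contact_force: [-1.4, -0.1, 4.6]
opening: 0.0576
```

```bash
python3 - <<'E'
from h import *
goal([.5245,.268,.038],74.5)
for n in("top","side"): cv2.imwrite(f"pics/{n}2.png",cv2.resize(optics.camera(n)[150:290,200:360],None,fx=4,fy=4)[:,:,::-1])
E
```

```text
tcp [0.5252 0.2685 0.039 ] off [ 0.05 -0.06  0.1 ] jaw 74.54 tilt z [ 0.002 -0.007 -1.   ] F [-1.4 -0.1  4.6] open 0.0576 t 3.4
yaw (tool z down => minus world): 0.04
```

View pics/side2.png

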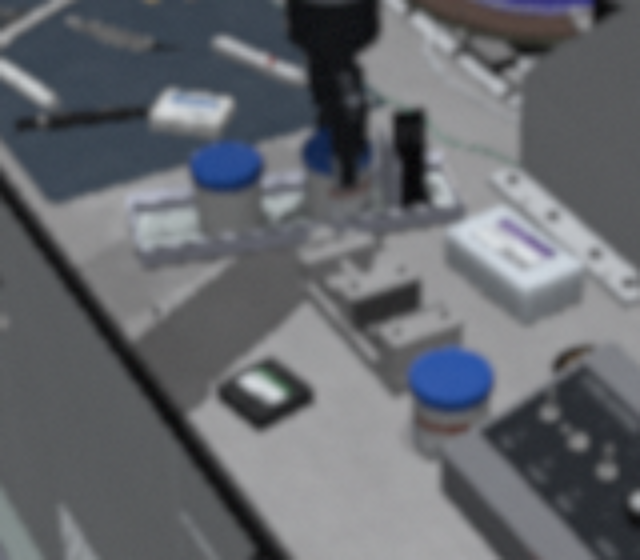

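View pics/top2.png

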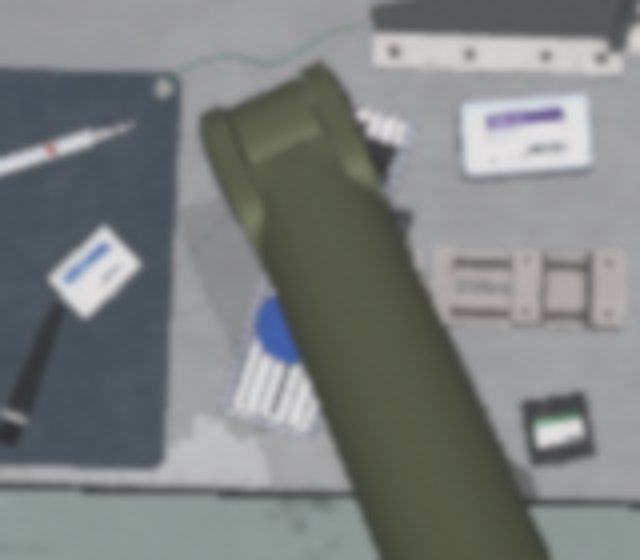

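jog_arm([
  [0.4, 0, -0.05],
  [1.2, 0, -0.05],
  [2, 0, -0.05],
  [2.8, 0, -0.05],
  [3.6, 0, -0.05],
  [4.4, 0, -0.05],
  [5.2, 0, -0.05],
  [6, 0, -0.05],
  [6.6, 0, -0.05],
  [6.6, 0, -0.05],
], yaw=[0, 0, 0, 0, 0, 0, 0, 0, 0, 0], grip=[1, 1, 1, 1, 1, 1, 1, 1, 1, 1])

```text
t: 4.5
tool_pos: [0.4603, 0.2865, 0.0391]
tool_rot: [0.134, 0.991, -0.003, 0.001]
contact_force: [1.0, 0.4, -0.4]
opening: 0.0575
```

```bash
python3 - <<'E'
from h import *
goal([.5252,.2685,.039],74.5)
for n in("top","side"): cv2.imwrite(f"pics/{n}3.png",cv2.resize(optics.camera(n)[150:290,200:360],None,fx=4,fy=4)[:,:,::-1])
E
```

```text
tcp [0.4603 0.2865 0.0391] off [-6.74 -0.02  0.03] jaw 74.61 tilt z [ 0.001 -0.007 -1.   ] F [ 1.   0.4 -0.4] open 0.0575 t 4.5
yaw (tool z down => minus world): 0.11
```

View pics/side3.png

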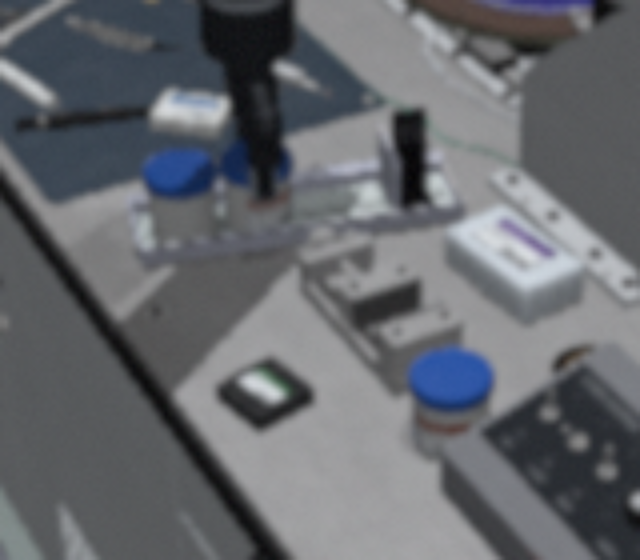

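Both tubs slid forward together: the lids are at (180,170) and (255,165) in the crop. I'll inch on until the force shows contact with the stop.

jog_arm([
  [0.1, 0, 0],
  [0.2, 0, 0],
  [0.3, 0, 0],
  [0.4, 0, 0],
  [0.5, 0, 0],
  [0.5, 0, 0],
], yaw=[0, 0, 0, 0, 0, 0], grip=[1, 1, 1, 1, 1, 1])

```text
t: 5.2
tool_pos: [0.4563, 0.2874, 0.039]
tool_rot: [0.134, 0.991, -0.003, 0.001]
contact_force: [-0.2, -0.8, -0.9]
opening: 0.0577
```

jog_arm([
  [0.1, 0, 0],
  [0.2, 0, 0],
  [0.3, 0, 0],
  [0.3, 0, 0],
  [0.3, 0, 0],
], yaw=[0, 0, 0, 0, 0], grip=[1, 1, 1, 1, 1])

```text
t: 5.7
tool_pos: [0.4533, 0.2883, 0.039]
tool_rot: [0.134, 0.991, -0.003, 0.001]
contact_force: [0.4, 0.9, -0.8]
opening: 0.0579
```

jog_arm([
  [0.1, 0, 0],
  [0.2, 0, 0],
  [0.3, 0, 0],
  [0.3, 0, 0],
  [0.3, 0, 0],
], yaw=[0, 0, 0, 0, 0], grip=[1, 1, 1, 1, 1])

```text
t: 6.2
tool_pos: [0.4503, 0.2891, 0.0391]
tool_rot: [0.134, 0.991, -0.003, 0.001]
contact_force: [-1.1, -0.4, -0.5]
opening: 0.0574
```

```bash
python3 - <<'E'
from h import *
goal([.5252,.2685,.039],74.5)
for n in("side",): cv2.imwrite(f"pics/{n}4.png",cv2.resize(optics.camera(n)[165:235,220:320],None,fx=7,fy=7,interpolation=cv2.INTER_CUBIC)[:,:,::-1])
E
```

```text
tcp [0.4503 0.2891 0.0391] off [-7.77  0.    0.03] jaw 74.57 tilt z [ 0.001 -0.007 -1.   ] F [-1.1 -0.4 -0.5] open 0.0574 t 6.2
yaw (tool z down => minus world): 0.07
```

View pics/side4.png

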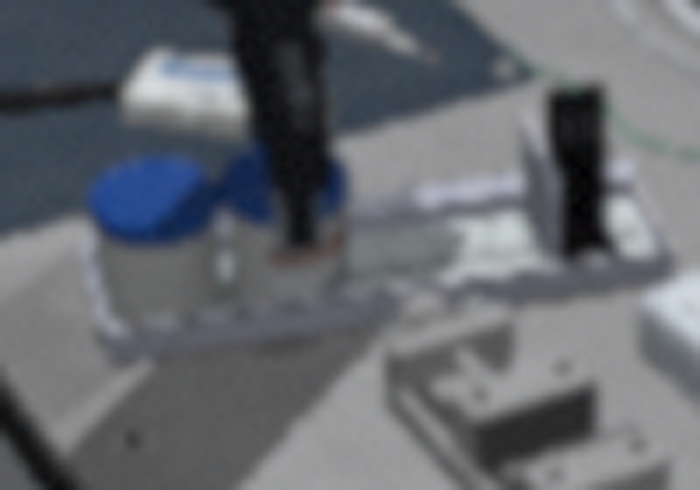

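Nearly there: tub 1 at (150,200) in the crop is close to the front lip at (95,270).

jog_arm([
  [0.1, 0, 0],
  [0.2, 0, 0],
  [0.3, 0, 0],
  [0.3, 0, 0],
  [0.3, 0, 0],
], yaw=[0, 0, 0, 0, 0], grip=[1, 1, 1, 1, 1])

```text
t: 6.75
tool_pos: [0.4478, 0.2899, 0.0392]
tool_rot: [0.134, 0.991, -0.003, 0.001]
contact_force: [1.0, -0.3, -0.2]
opening: 0.0576
```

jog_arm([
  [0.1, 0, 0],
  [0.2, 0, 0],
  [0.2, 0, 0],
  [0.2, 0, 0],
], yaw=[0, 0, 0, 0], grip=[1, 1, 1, 1])

```text
t: 7.15
tool_pos: [0.4465, 0.2905, 0.0396]
tool_rot: [0.134, 0.991, -0.003, 0.002]
contact_force: [3.7, -0.9, 1.3]
opening: 0.057
```

jog_arm([
  [-0.1, 0, 0],
  [-0.1, 0, 0],
  [-0.1, 0, 0],
  [-0.1, 0, 0],
  [-0.1, 0, 0],
  [-0.1, 0, 0],
  [-0.1, 0, -1],
  [-0.1, 0, -3],
  [-0.1, 0, -6],
  [-0.1, 0, -9],
], yaw=[0, 0, 0, 0, 0, 0, 0, 0, 0, 0], grip=[1, -1, -1, -1, -1, -1, -1, -1, -1, -1])

```text
t: 8.15
tool_pos: [0.447, 0.2906, 0.1311]
tool_rot: [0.134, 0.991, -0.003, 0.002]
contact_force: [-0.0, 0.0, 0.2]
opening: 0.0853
```

```bash
python3 - <<'E'
from h import *
goal([.458,-.0217,.13],0)
im=optics.camera("side")
for c,st in blobs(im,(100,110,60),(120,255,255)):
    print(c,st,np.round(ray("side",c,.062),4))
cv2.imwrite(f"pics/side5.png",cv2.resize(im[165:235,220:320],None,fx=7,fy=7,interpolation=cv2.INTER_CUBIC)[:,:,::-1])
E
```

```text
tcp [0.447  0.2906 0.1311] off [ -9.38 -29.81   0.3 ] jaw 74.54 tilt z [ 0.003 -0.006 -1.   ] F [-0.   0.   0.2] open 0.0853 t 8.15
yaw (tool z down => minus world): 74.54
[621.6, 34.2] [613, 17, 21, 29, 157] [3.3079 0.7993 0.062 ]
[447.8, 86.7] [446, 66, 5, 45, 90] [1.6294 0.6637 0.062 ]
[69.2, 122.9] [47, 102, 42, 46, 1337] [0.0086 1.1147 0.062 ]
[493.8, 205.9] [435, 168, 103, 90, 3912] [ 1.0338 -0.1537  0.062 ]
[249.2, 192.0] [232, 185, 36, 15, 358] [0.4145 0.2965 0.062 ]
[312.1, 244.3] [302, 237, 21, 16, 257] [ 0.4526 -0.0292  0.062 ]
```

View pics/side5.png

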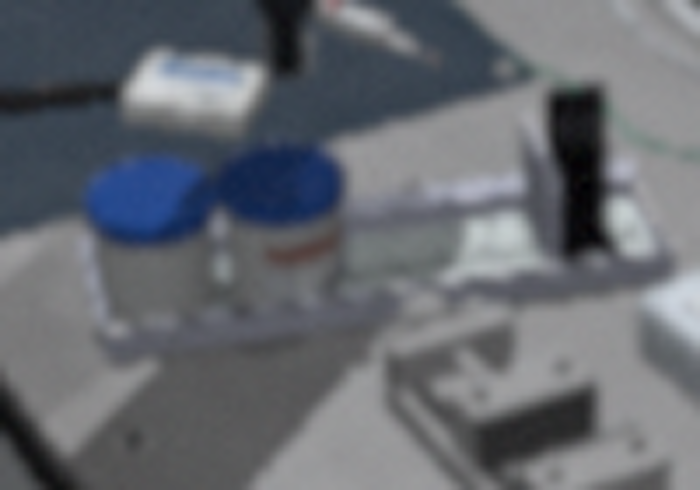

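Old tubs stand closed up and upright at (150,200) and (280,190) in the crop. Next, the fresh tub.

jog_arm([
  [0, -1, -1],
  [-1, -4, -3],
  [-2, -7.5, -3],
  [-3, -11, -3],
  [-4.2, -14.5, -3],
  [-5.3, -18, -3],
  [-6.5, -21.5, -3],
  [-7.6, -25, -2],
  [-8.7, -28, -1],
  [-9.4, -29.8, 0],
], yaw=[7, 14.5, 22, 29.5, 37, 44.5, 52, 59.5, 67, 74.5], grip=[-1, -1, -1, -1, -1, -1, -1, -1, -1, -1])

```text
t: 9.2
tool_pos: [0.4612, -0.0224, 0.1376]
tool_rot: [0.71, 0.704, 0.004, 0.004]
contact_force: [-0.3, 0.6, 0.2]
opening: 0.0854
```

jog_arm([
  [0, 0, 0],
], yaw=[0], grip=[-1])

```text
t: 9.3
tool_pos: [0.4604, -0.0252, 0.1371]
tool_rot: [0.712, 0.702, 0.003, 0.004]
contact_force: [-0.0, 0.3, -0.6]
opening: 0.0856
```

```bash
python3 - <<'E'
from h import *
goal([.4575,-.0217,.13],0);print(np.round(readout.get_obs()["qpos"],2))
im=optics.camera("side")
cv2.imwrite(f"pics/side6.png",cv2.resize(im[165:285,240:400],None,fx=5,fy=5,interpolation=cv2.INTER_CUBIC)[:,:,::-1])
E
```

```text
tcp [ 0.4604 -0.0252  0.1371] off [ 0.35 -0.3   0.7 ] jaw -0.81 tilt z [ 0.01  -0.001 -1.   ] F [-0.   0.3 -0.6] open 0.0856 t 9.3
yaw (tool z down => minus world): -0.81
[-0.51 -0.04  0.5   2.04  0.02  1.12 -0.03]
```

View pics/side6.png

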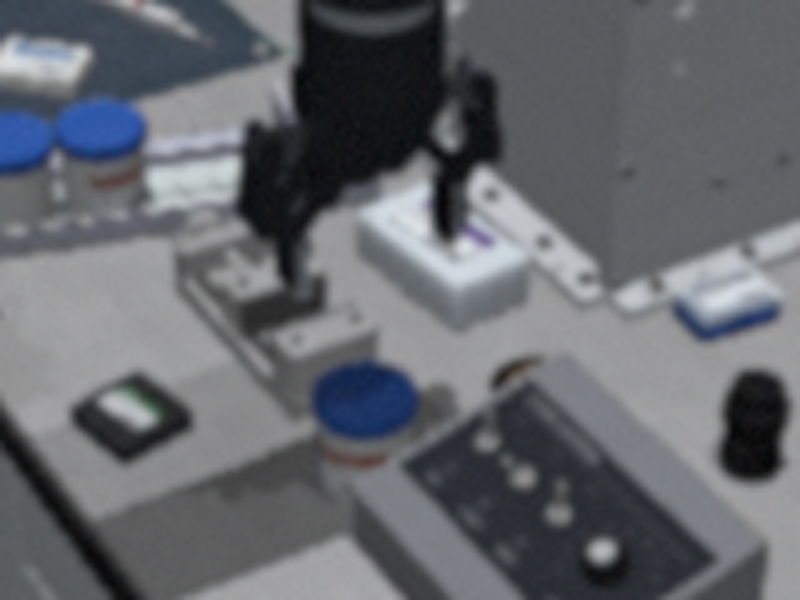

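The open fingers straddle the tub lid at (365,400) in the crop, fore and aft. Lowering.

jog_arm([
  [0.2, -0.2, 0.5],
  [0.35, -0.3, 1.5],
  [0.35, -0.3, 3],
  [0.35, -0.3, 4],
  [0.35, -0.3, 4],
  [0.35, -0.3, 4],
], yaw=[-0.8, -0.8, -0.8, -0.8, -0.8, -0.8], grip=[-1, -1, -1, -1, -1, -1])

```text
t: 9.95
tool_pos: [0.4583, -0.0199, 0.0977]
tool_rot: [0.705, 0.709, 0.004, 0.004]
contact_force: [-0.4, 0.4, 0.0]
opening: 0.0854
```

```bash
python3 - <<'E'
from h import *
goal([.4575,-.0217,.035],0)
E
```

```text
tcp [ 0.4583 -0.0199  0.0977] off [-0.18 -0.15  6.26] jaw 0.29 tilt z [ 0.011 -0.    -1.   ] F [-0.4  0.4  0. ] open 0.0854 t 9.95
yaw (tool z down => minus world): 0.29
```

jog_arm([
  [-0.15, -0.15, 1],
  [-0.15, -0.15, 2.5],
  [-0.15, -0.15, 4],
  [-0.15, -0.15, 5.3],
  [-0.15, -0.15, 6.2],
  [-0.15, -0.15, 6.2],
  [-0.15, -0.15, 6.2],
], yaw=[0.3, 0.3, 0.3, 0.3, 0.3, 0.3, 0.3], grip=[-1, -1, -1, -1, -1, -1, -1])

```text
t: 10.65
tool_pos: [0.4577, -0.0215, 0.0357]
tool_rot: [0.707, 0.707, 0.004, 0.004]
contact_force: [-0.0, 0.1, 0.3]
opening: 0.0854
```

```bash
python3 - <<'E'
from h import *
goal([.4575,-.0217,.035],0)
im=optics.camera("side")
cv2.imwrite(f"pics/side7.png",cv2.resize(im[165:285,240:400],None,fx=5,fy=5,interpolation=cv2.INTER_CUBIC)[:,:,::-1])
E
```

```text
tcp [ 0.4577 -0.0215  0.0357] off [-0.02 -0.02  0.07] jaw -0.01 tilt z [ 0.011 -0.    -1.   ] F [-0.   0.1  0.3] open 0.0854 t 10.65
yaw (tool z down => minus world): -0.01
```

View pics/side7.png

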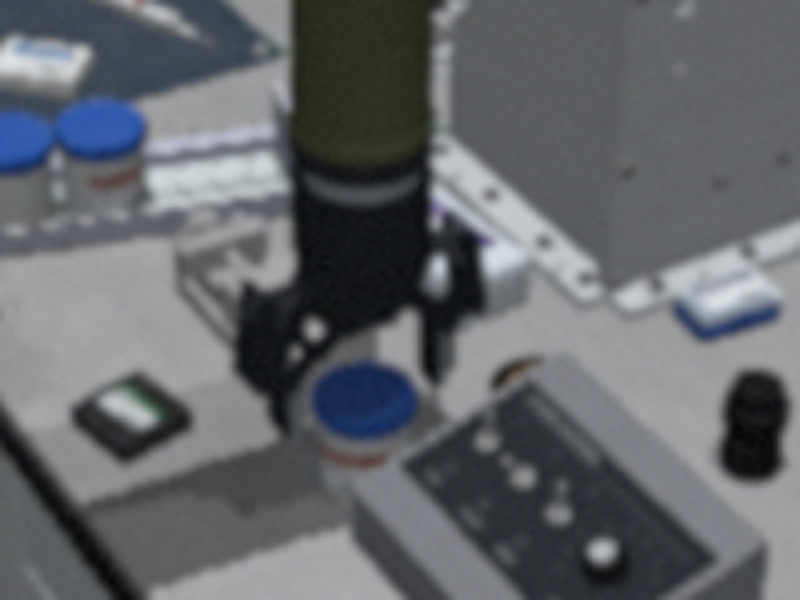

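The fingers stand fore (280,410) and aft (435,360) of the fresh tub's lid, both clear of it. Closing and lifting slightly.

jog_arm([
  [0, 0, 0],
  [0, 0, 0],
  [0, 0, 0],
  [0, 0, 0],
  [0, 0, 0],
  [0, 0, 0],
  [0, 0, 0],
], yaw=[0, 0, 0, 0, 0, 0, 0], grip=[1, 1, 1, 1, 1, 1, 1], grip_force=35)

```text
t: 11.4
tool_pos: [0.4586, -0.0213, 0.0372]
tool_rot: [0.707, 0.707, 0.005, 0.004]
contact_force: [-3.0, 0.2, 6.7]
opening: 0.0574
```

jog_arm([
  [0, 0, -0.5],
  [0, 0, -1.5],
  [0, 0, -3],
  [0, 0, -5],
  [0, 0, -7],
  [0, 0, -9],
  [0, 0, -10],
  [0, 0, -10],
  [0, 0, -10],
], yaw=[0, 0, 0, 0, 0, 0, 0, 0, 0], grip=[1, 1, 1, 1, 1, 1, 1, 1, 1])

```text
t: 12.3
tool_pos: [0.4569, -0.0214, 0.1367]
tool_rot: [0.707, 0.707, 0.005, 0.004]
contact_force: [0.6, 0.6, -2.2]
opening: 0.0575
```

```bash
python3 - <<'E'
from h import *
# lane pos: rack origin est (.4776,.2815), axis -15.4deg, x=+.042
d=np.array([np.cos(np.radians(-15.4)),np.sin(np.radians(-15.4))])
p=np.array([.4776,.2815])+.042*d;print(p)
goal([*p,.135],74.5)
im=optics.camera("side")
cv2.imwrite(f"pics/side8.png",cv2.resize(im[145:285,230:400],None,fx=4,fy=4,interpolation=cv2.INTER_CUBIC)[:,:,::-1])
E
```

```text
[0.51809201 0.27034664]
tcp [ 0.4569 -0.0214  0.1367] off [29.17  6.11  0.27] jaw -0.01 tilt z [ 0.012  0.001 -1.   ] F [ 0.6  0.6 -2.2] open 0.0575 t 12.3
yaw (tool z down => minus world): -74.51
```

View pics/side8.png

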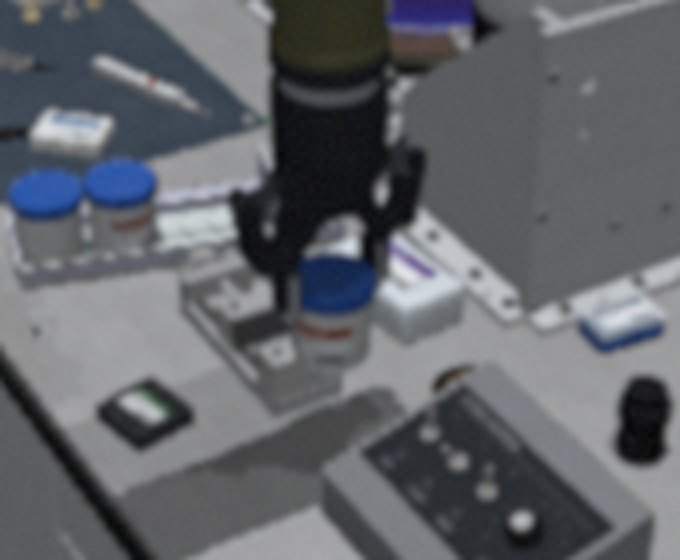

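The tub is securely held and upright, lid at (335,285) in the crop, clear of the vice. Carrying it over the lane.

jog_arm([
  [1, 0, -1],
  [4, 0.5, -2],
  [7.5, 1.2, -3],
  [11, 2, -3],
  [14.5, 2.8, -3],
  [18, 3.5, -3],
  [21.5, 4.3, -3],
  [25, 5, -3],
  [27.5, 5.6, -2.5],
  [28.8, 6, -2],
], yaw=[-7, -14.5, -22, -29.5, -37, -44.5, -52, -59.5, -67, -74.5], grip=[1, 1, 1, 1, 1, 1, 1, 1, 1, 1])

```text
t: 13.35
tool_pos: [0.5154, 0.2696, 0.1551]
tool_rot: [0.13, 0.991, 0.001, 0.004]
contact_force: [-0.9, -0.5, -1.1]
opening: 0.057
```

jog_arm([
  [0, 0, 0],
  [0, 0, 0],
], yaw=[0, 0], grip=[1, 1])

```text
t: 13.55
tool_pos: [0.5144, 0.269, 0.1533]
tool_rot: [0.132, 0.991, -0.001, 0.003]
contact_force: [0.6, 0.1, -1.1]
opening: 0.0573
```

```bash
python3 - <<'E'
from h import *
goal([.5175,.269,.08],74.5)
im=optics.camera("side")
cv2.imwrite(f"pics/side9.png",cv2.resize(im[145:235,220:340],None,fx=6,fy=6,interpolation=cv2.INTER_CUBIC)[:,:,::-1])
im=optics.camera("top")
cv2.imwrite(f"pics/top9.png",cv2.resize(im[165:275,240:400],None,fx=5,fy=5,interpolation=cv2.INTER_CUBIC)[:,:,::-1])
E
```

```text
tcp [0.5144 0.269  0.1533] off [-0.25  0.08  7.34] jaw 74.87 tilt z [ 0.006 -0.002 -1.   ] F [ 0.6  0.1 -1.1] open 0.0573 t 13.55
yaw (tool z down => minus world): 0.37
```

View pics/side9.png

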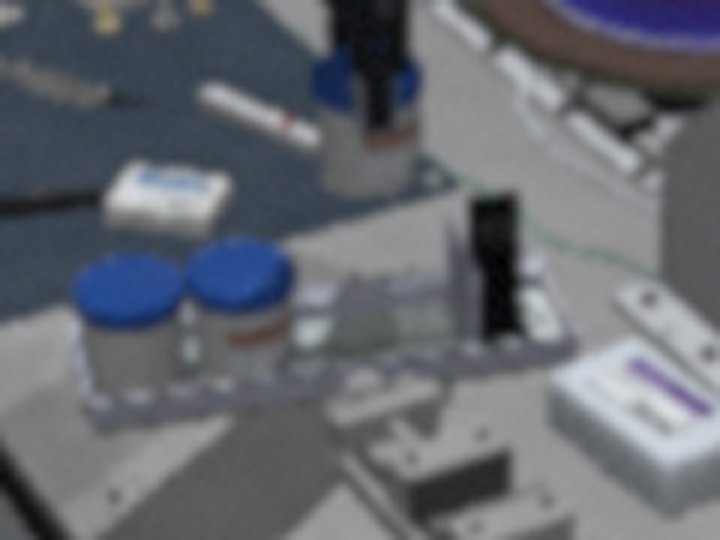

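View pics/top9.png

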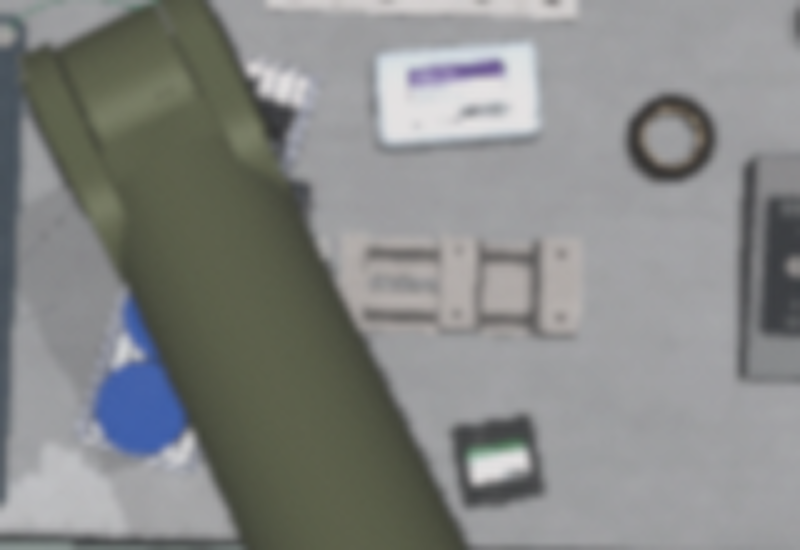

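The tub hangs at (367,120) in the crop above the gap between old_tub_2 (240,275) and the follower plate (460,270). The two old tubs are unchanged.

jog_arm([
  [-0.1, 0, 1],
  [-0.25, 0.1, 2],
  [-0.25, 0.1, 3.5],
  [-0.25, 0.1, 5],
  [-0.25, 0.1, 6.5],
  [-0.25, 0.1, 7.3],
  [-0.25, 0.1, 7.3],
  [-0.25, 0.1, 7.3],
], yaw=[0.4, 0.4, 0.4, 0.4, 0.4, 0.4, 0.4, 0.4], grip=[1, 1, 1, 1, 1, 1, 1, 1])

```text
t: 14.45
tool_pos: [0.5187, 0.2684, 0.0816]
tool_rot: [0.136, 0.991, -0.0, 0.004]
contact_force: [0.5, -0.4, -2.5]
opening: 0.0574
```

```bash
python3 - <<'E'
from h import *
goal([.5175,.269,.0415],74.5)
im=optics.camera("side")
cv2.imwrite(f"pics/side10.png",cv2.resize(im[145:235,220:340],None,fx=6,fy=6,interpolation=cv2.INTER_CUBIC)[:,:,::-1])
E
```

```text
tcp [0.5187 0.2684 0.0816] off [0.16 0.03 4.01] jaw 74.4 tilt z [ 0.008 -0.001 -1.   ] F [ 0.5 -0.4 -2.5] open 0.0574 t 14.45
yaw (tool z down => minus world): -0.1
```

View pics/side10.png

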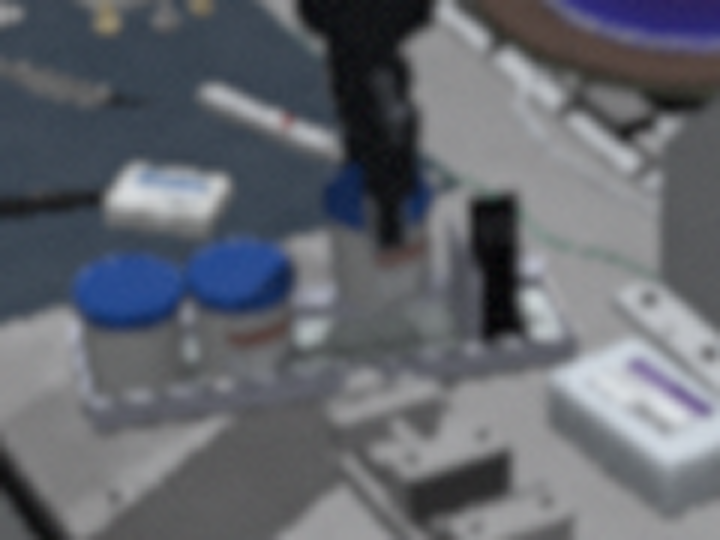

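jog_arm([
  [0.1, 0, 0.7],
  [0.1, 0, 1.4],
  [0.1, 0, 2.1],
  [0.1, 0, 2.8],
  [0.1, 0, 3.4],
  [0.1, 0, 3.8],
  [0.1, 0, 3.9],
  [0.1, 0, 3.9],
], yaw=[0, 0, 0, 0, 0, 0, 0, 0], grip=[1, 1, 1, 1, 1, 1, 1, 1])

```text
t: 15.3
tool_pos: [0.5184, 0.2688, 0.043]
tool_rot: [0.136, 0.991, 0.0, 0.004]
contact_force: [0.6, 0.1, -0.8]
opening: 0.0569
```

```bash
python3 - <<'E'
from h import *
goal([.5175,.269,.0405],74.5)
im=optics.camera("side")
cv2.imwrite(f"pics/side11.png",cv2.resize(im[145:235,220:340],None,fx=6,fy=6,interpolation=cv2.INTER_CUBIC)[:,:,::-1])
E
```

```text
tcp [0.5184 0.2688 0.043 ] off [ 0.09 -0.    0.24] jaw 74.4 tilt z [ 0.009 -0.001 -1.   ] F [ 0.6  0.1 -0.8] open 0.0569 t 15.3
yaw (tool z down => minus world): -0.1
```

View pics/side11.png

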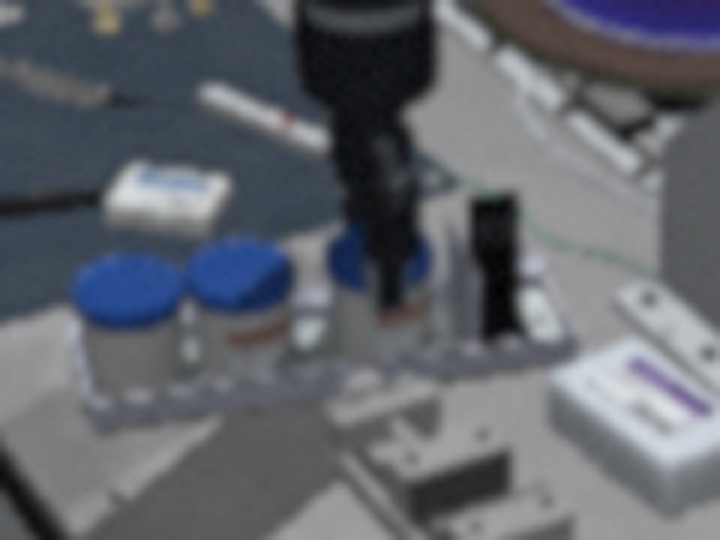

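The tub sits between the rails at (380,280) in the crop, within about 2 mm of the floor. Lowering to touch.

jog_arm([
  [0, 0, 0.1],
  [0, 0, 0.2],
  [0, 0, 0.3],
  [0, 0, 0.3],
  [0, 0, 0.3],
], yaw=[0, 0, 0, 0, 0], grip=[1, 1, 1, 1, 1])

```text
t: 15.85
tool_pos: [0.5195, 0.2688, 0.0414]
tool_rot: [0.136, 0.991, 0.001, 0.005]
contact_force: [-1.2, -2.2, 5.6]
opening: 0.057
```

Floor contact (5.6 N). Opening and retreating.

jog_arm([
  [0, 0, -0.05],
  [0, 0, -0.05],
  [0, 0, -0.05],
  [0, 0, -0.05],
  [0, 0, -0.05],
  [0, 0, -1],
  [0, 0, -3],
  [0, 0, -6],
  [0, 0, -9],
  [0, 0, -9],
], yaw=[0, 0, 0, 0, 0, 0, 0, 0, 0, 0], grip=[-1, -1, -1, -1, -1, -1, -1, -1, -1, -1])

```text
t: 16.85
tool_pos: [0.5215, 0.2704, 0.137]
tool_rot: [0.136, 0.991, 0.004, 0.009]
contact_force: [0.1, 0.3, 0.1]
opening: 0.0855
```

```bash
python3 - <<'E'
from h import *
im=optics.camera("side")
print(blobs(im[170:215,225:305],(100,110,60),(120,255,255)))
z=cv2.resize(im[145:235,220:340],None,fx=6,fy=6,interpolation=cv2.INTER_CUBIC)
cv2.imwrite(f"pics/side12.png",z[:,:,::-1])
# tab top estimate from side: top center of black tab in crop approx (493,198)
for q in((474,198),(518,196)): print(ray("side",(220+q[0]/6,145+q[1]/6),.09))
d=np.array([np.cos(np.radians(-15.4)),np.sin(np.radians(-15.4))])
for f in(.01,.014,.018):
    p=np.array([.4776,.2803])+(.105-f+.019)*d;print(f,p,proj("side",[*p,.09]),proj("top",[*p,.09]))
goal([.5876,.250,.15],74.5)
E
```

```text
[([58.3, 18.2], [50, 13, 17, 11, 145]), ([24.6, 21.7], [7, 14, 37, 16, 377])]
[0.57123399 0.25146983 0.09      ]
[0.59274799 0.24141733 0.09      ]
0.01 [0.58750688 0.2500266 ] [303.59175288 176.88693844] [287.96079062 182.57690158]
0.014 [0.58365049 0.25108883] [302.39553627 177.04941135] [287.57168622 183.80257415]
0.018 [0.57979411 0.25215105] [301.19785396 177.21208334] [287.18234702 185.0289863 ]
tcp [0.5202 0.2698 0.1346] off [-7.04 -0.08 -1.44] jaw 74.38 tilt z [ 0.016  0.003 -1.   ] F [-1.   0.2 -0.5] open 0.0853 t 16.9
yaw (tool z down => minus world): -0.12
```

View pics/side12.png

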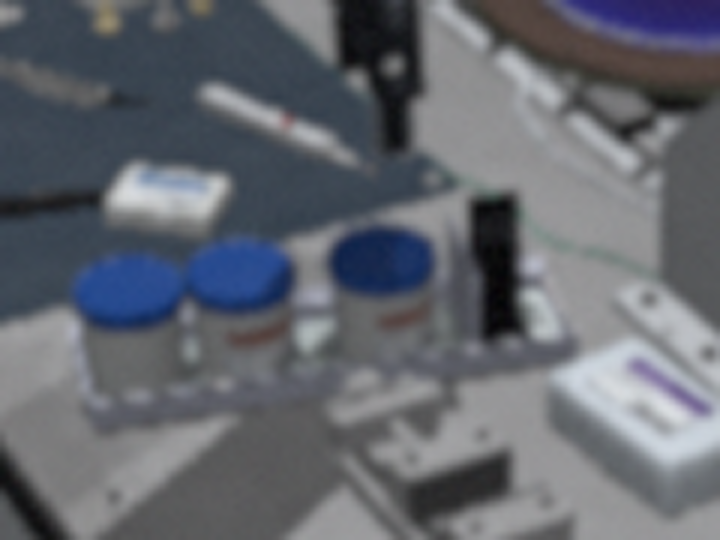

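All three tubs upright: lids at (128,290), (240,272) and (382,258) in the crop, with the fresh one behind. Now I'll measure the tab better.

```bash
python3 - <<'E'
from h import *
t=cv2.imread("pics/top0.png")[:,:,::-1];s=cv2.imread("pics/side12.png")
z=cv2.resize(t[170:205,270:310],None,fx=16,fy=16,interpolation=cv2.INTER_CUBIC)
for (p,c) in (([.584,.246,.09],(255,0,0)),([.584,.2511,.09],(0,255,0))):
    u=proj("top",p);cv2.circle(z,(int((u[0]-270+.5)*16),int((u[1]-170+.5)*16)),5,c,-1)
    u=proj("side",p);cv2.circle(s,(int((u[0]-220+.5)*6),int((u[1]-145+.5)*6)),3,c[::-1],-1)
a=z[:,:,::-1];b=cv2.resize(s[180:360,420:600],(540,540))
b=np.vstack([b,np.zeros((20,540,3),np.uint8)]);
cv2.imwrite("pics/tabz.png",cv2.resize(np.hstack([a,b]),(800,380)))
E
```

```text
(no output)
```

View pics/tabz.png

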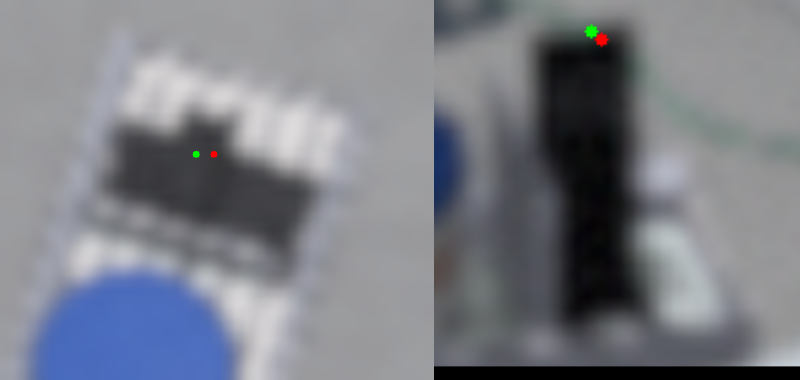

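```bash
python3 - <<'E'
from h import *
goal([.582,.2467,.12],74.5)
E
```

```text
tcp [0.5202 0.2698 0.1346] off [-6.55 -0.57  1.55] jaw 74.38 tilt z [ 0.016  0.003 -1.   ] F [-1.   0.2 -0.5] open 0.0853 t 16.9
yaw (tool z down => minus world): -0.12
```

jog_arm([
  [-1, -0.1, 0],
  [-2.5, -0.2, 0],
  [-4, -0.4, 0.3],
  [-5.5, -0.5, 0.8],
  [-6.5, -0.6, 1.5],
  [-6.5, -0.6, 1.5],
  [-6.5, -0.6, 1.5],
  [-6.5, -0.6, 1.5],
], yaw=[0, 0, 0, 0, 0, 0, 0, 0], grip=[-1, -1, -1, -1, -1, -1, -1, -1])

```text
t: 17.7
tool_pos: [0.5809, 0.2471, 0.1204]
tool_rot: [0.136, 0.991, 0.003, 0.007]
contact_force: [-0.1, 0.7, -0.7]
opening: 0.0855
```

```bash
python3 - <<'E'
from h import *
goal([.582,.2467,.06],74.5)
im=optics.camera("side")
cv2.imwrite(f"pics/side13.png",cv2.resize(im[145:235,220:340],None,fx=6,fy=6,interpolation=cv2.INTER_CUBIC)[:,:,::-1])
E
```

```text
tcp [0.5809 0.2471 0.1204] off [-0.04 -0.05  6.04] jaw 74.42 tilt z [ 0.015  0.003 -1.   ] F [-0.1  0.7 -0.7] open 0.0855 t 17.7
yaw (tool z down => minus world): -0.08
```

View pics/side13.png

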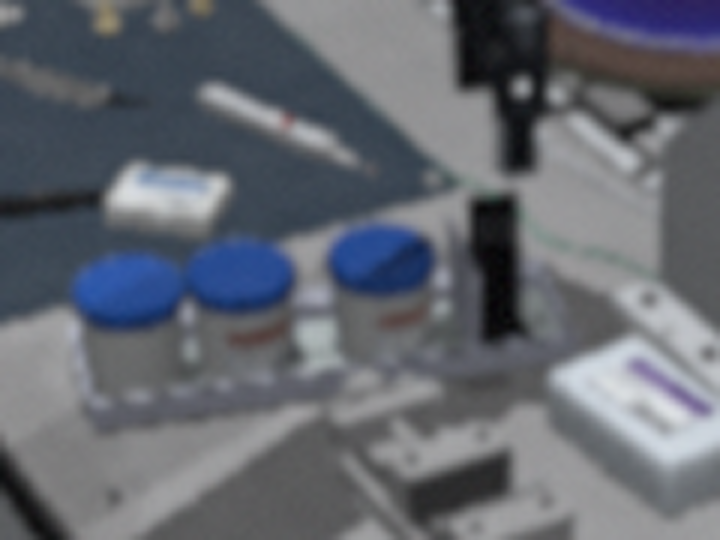

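The gripper is above the tab at (493,270) in the crop, the near finger at (520,150). Descending.

jog_arm([
  [0, 0, 1],
  [0, 0, 2.2],
  [0, 0, 3.4],
  [0, 0, 4.6],
  [0, 0, 5.6],
  [0, 0, 6],
  [0, 0, 6],
  [0, 0, 6],
], yaw=[0, 0, 0, 0, 0, 0, 0, 0], grip=[-1, -1, -1, -1, -1, -1, -1, -1])

```text
t: 18.55
tool_pos: [0.5822, 0.2475, 0.0609]
tool_rot: [0.135, 0.991, 0.003, 0.008]
contact_force: [-0.6, 0.2, -0.3]
opening: 0.0854
```

```bash
python3 - <<'E'
from h import *
goal([.582,.2467,.06],74.5)
im=optics.camera("side")
cv2.imwrite(f"pics/side14.png",cv2.resize(im[145:235,220:340],None,fx=6,fy=6,interpolation=cv2.INTER_CUBIC)[:,:,::-1])
E
```

```text
tcp [0.5822 0.2475 0.0609] off [-0.   -0.08  0.09] jaw 74.43 tilt z [ 0.016  0.004 -1.   ] F [-0.6  0.2 -0.3] open 0.0854 t 18.55
yaw (tool z down => minus world): -0.07
```

View pics/side14.png

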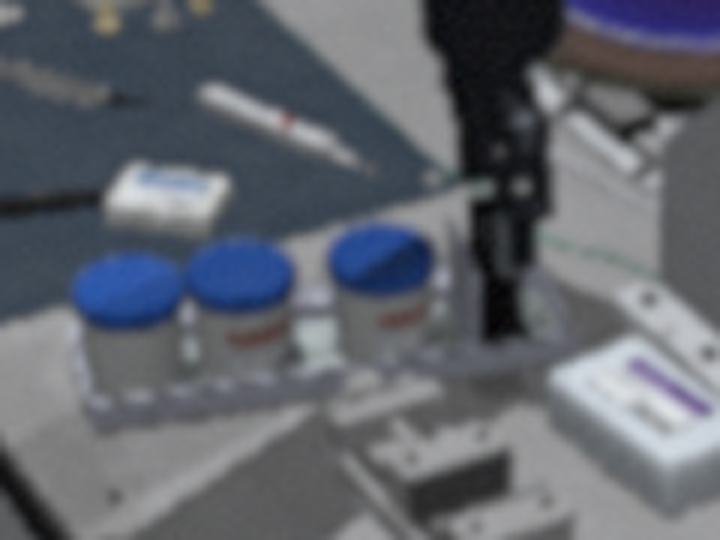

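The finger at (505,240) in the crop overlaps the tab as intended. Pinching.

jog_arm([
  [0, 0, 0],
  [0, 0, 0],
  [0, 0, 0],
  [0, 0, 0],
  [0, 0, 0],
  [0, 0, 0],
  [0, 0, 0],
  [0, 0, 0],
  [0, 0, 0],
  [0, 0, 0],
], yaw=[0, 0, 0, 0, 0, 0, 0, 0, 0, 0], grip=[1, 1, 1, 1, 1, 1, 1, 1, 1, 1], grip_force=25)

```text
t: 19.6
tool_pos: [0.583, 0.2512, 0.0618]
tool_rot: [0.135, 0.991, 0.005, 0.009]
contact_force: [1.7, 6.1, -1.7]
opening: 0.0136
```

Tab pinched (13.6 mm opening). Sliding the follower forward.

jog_arm([
  [0.2, 0, 0],
  [0.6, 0, 0],
  [1, 0, 0],
  [1.4, 0, 0],
  [1.8, 0, 0],
  [2.2, 0, 0],
  [2.5, 0, 0],
  [2.7, 0, 0],
  [2.7, 0, 0],
], yaw=[0, 0, 0, 0, 0, 0, 0, 0, 0], grip=[1, 1, 1, 1, 1, 1, 1, 1, 1])

```text
t: 20.5
tool_pos: [0.5567, 0.2587, 0.0617]
tool_rot: [0.134, 0.991, 0.006, 0.009]
contact_force: [1.6, 2.6, 3.7]
opening: 0.0133
```

```bash
python3 - <<'E'
from h import *
goal([.5825,.251,.061],74.5)
im=optics.camera("side")
cv2.imwrite(f"pics/side15.png",cv2.resize(im[145:235,220:340],None,fx=6,fy=6,interpolation=cv2.INTER_CUBIC)[:,:,::-1])
E
```

```text
tcp [0.5567 0.2587 0.0617] off [-2.69 -0.06  0.11] jaw 74.56 tilt z [ 0.019  0.009 -1.   ] F [1.6 2.6 3.7] open 0.0133 t 20.5
yaw (tool z down => minus world): 0.06
```

View pics/side15.png

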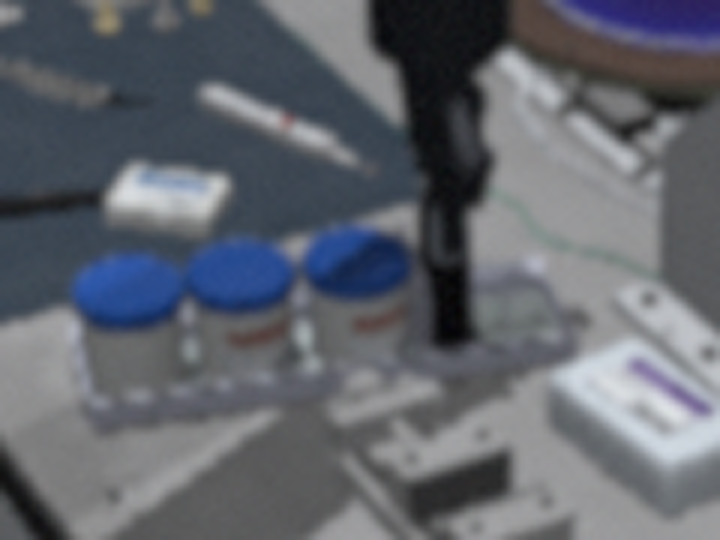

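The follower has pushed the fresh tub, lid at (358,262) in the crop, almost to old_tub_2. Continuing in small steps.

jog_arm([
  [0.1, 0, 0],
  [0.2, 0, 0],
  [0.3, 0, 0],
  [0.4, 0, 0],
  [0.5, 0, 0],
  [0.5, 0, 0],
], yaw=[0, 0, 0, 0, 0, 0], grip=[1, 1, 1, 1, 1, 1])

```text
t: 21.15
tool_pos: [0.552, 0.26, 0.0617]
tool_rot: [0.134, 0.991, 0.006, 0.009]
contact_force: [1.9, 1.7, 2.6]
opening: 0.0138
```

jog_arm([
  [0.1, 0, 0],
  [0.2, 0, 0],
  [0.3, 0, 0],
  [0.3, 0, 0],
], yaw=[0, 0, 0, 0], grip=[1, 1, 1, 1])

```text
t: 21.55
tool_pos: [0.5488, 0.2609, 0.0617]
tool_rot: [0.134, 0.991, 0.006, 0.009]
contact_force: [1.8, 1.0, 3.2]
opening: 0.0134
```

```bash
python3 - <<'E'
from h import *
goal([.583,.251,.061],74.5)
im=optics.camera("side")
cv2.imwrite(f"pics/side16.png",cv2.resize(im[145:235,220:340],None,fx=6,fy=6,interpolation=cv2.INTER_CUBIC)[:,:,::-1])
E
```

```text
tcp [0.5488 0.2609 0.0617] off [-3.56 -0.05  0.13] jaw 74.56 tilt z [ 0.019  0.009 -1.   ] F [1.8 1.  3.2] open 0.0134 t 21.55
yaw (tool z down => minus world): 0.06
```

View pics/side16.png

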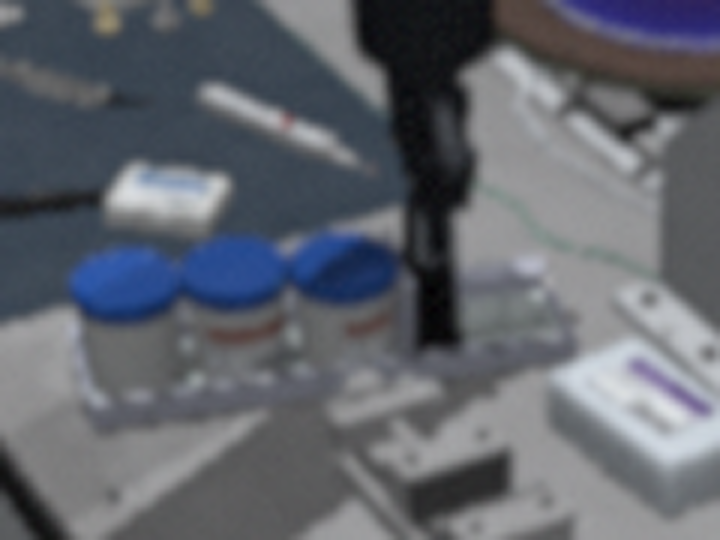

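jog_arm([
  [0.1, 0, 0],
  [0.15, 0, 0],
  [0.15, 0, 0],
], yaw=[0, 0, 0], grip=[1, 1, 1])

```text
t: 21.9
tool_pos: [0.5473, 0.2613, 0.0617]
tool_rot: [0.134, 0.991, 0.006, 0.009]
contact_force: [2.9, 0.8, 2.3]
opening: 0.0137
```

```bash
python3 - <<'E'
from h import *
goal([.583,.251,.061],74.5)
im=optics.camera("side")
o=cv2.resize(im[170:225,225:305],None,fx=9,fy=9,interpolation=cv2.INTER_CUBIC)
cv2.imwrite(f"pics/side17.png",o[:,:,::-1])
E
```

```text
tcp [0.5473 0.2613 0.0617] off [-3.71 -0.04  0.13] jaw 74.56 tilt z [ 0.018  0.009 -1.   ] F [2.9 0.8 2.3] open 0.0137 t 21.9
yaw (tool z down => minus world): 0.06
```

View pics/side17.png

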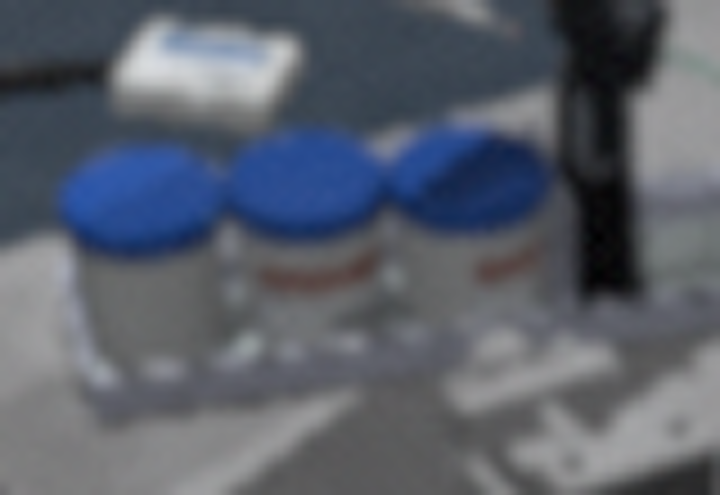

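jog_arm([
  [0, 0, 0],
  [0, 0, 0],
  [0, 0, 0],
  [0, 0, 0],
  [0, 0, 0],
  [0, 0, 0],
  [0, 0, -1],
  [0, 0, -3],
  [0, 0, -6],
  [0, 0, -9],
], yaw=[0, 0, 0, 0, 0, 0, 0, 0, 0, 0], grip=[0.4, 0, -0.3, -0.3, -0.3, -0.3, -0.3, -0.3, -0.3, -0.3])

```text
t: 22.95
tool_pos: [0.5455, 0.2603, 0.1532]
tool_rot: [0.134, 0.991, 0.006, 0.008]
contact_force: [0.6, 0.6, 0.3]
opening: 0.0556
```

jog_arm([
  [-1, 1, -1],
  [-2, 4, -2],
  [-3, 8, -3],
  [-4, 12, -3],
  [-5, 16, -3],
  [-6, 20, -3],
  [-7, 24, -3],
  [-8, 27, -3],
  [-8, 28, -3],
  [-8, 28, -3],
], yaw=[0, 0, 0, 0, 0, 0, 0, 0, 0, 0], grip=[-0.3, -0.3, -0.3, -0.3, -0.3, -0.3, -0.3, -0.3, -0.3, -0.3])

```text
t: 23.95
tool_pos: [0.696, 0.5106, 0.1867]
tool_rot: [0.133, 0.991, 0.005, 0.008]
contact_force: [0.1, -0.7, 0.3]
opening: 0.056
```

```bash
python3 - <<'E'
from h import *
goal([.583,.251,.061],74.5)
im=optics.camera("side")
cv2.imwrite(f"pics/side18.png",cv2.resize(im[165:225,225:315],None,fx=8,fy=8,interpolation=cv2.INTER_CUBIC)[:,:,::-1])
im=optics.camera("top")
cv2.imwrite(f"pics/top18f.png",im[:,:,::-1])
for c,st in blobs(im,(100,110,70),(120,255,255)): 
    p=ray("top",c,.064)[:2]; print(c,st,np.round(p,4))
cv2.imwrite(f"pics/top18.png",cv2.resize(im[170:265,250:340],None,fx=6,fy=6,interpolation=cv2.INTER_CUBIC)[:,:,::-1])
E
```

```text
tcp [0.696  0.5106 0.1867] off [  4.21 -28.18  12.15] jaw 74.68 tilt z [ 0.017  0.009 -1.   ] F [ 0.1 -0.7  0.3] open 0.056 t 23.95
yaw (tool z down => minus world): 0.18
[421.6, 61.7] [382, 33, 79, 58, 4300] [ 0.9997 -0.1662]
[278.0, 218.4] [265, 203, 25, 35, 449] [0.4782 0.2784]
```

View pics/top18.png

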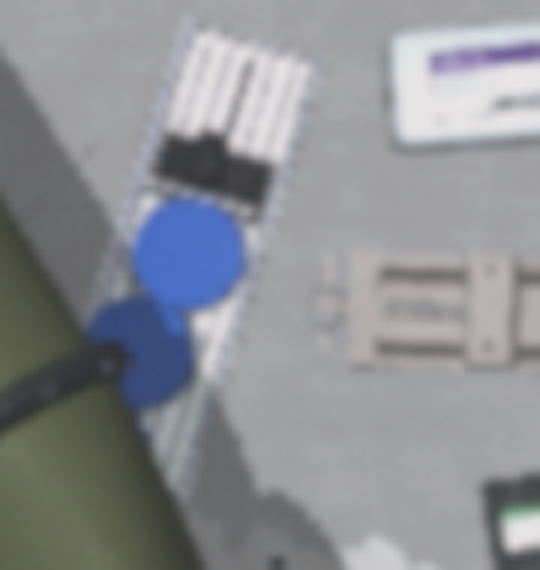

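View pics/side18.png

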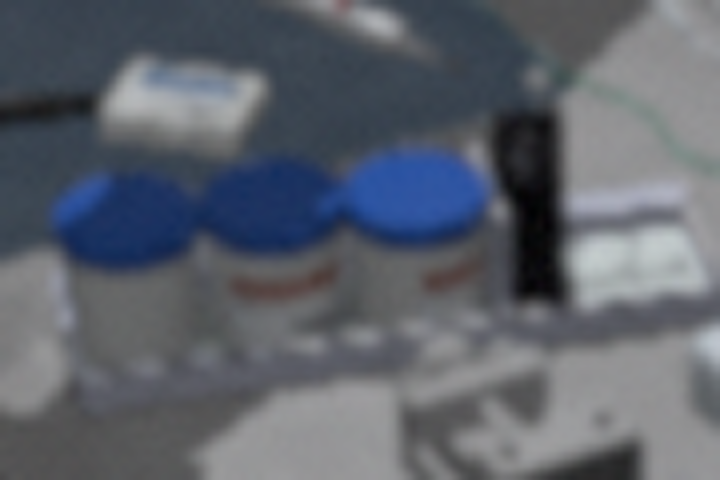

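The arm still hides tubs 1 and 2 in the top view. In the side view the three lids at (125,220), (270,205) and (415,195) touch in a row. I'll clear the arm to the start side to check the lateral positions.

jog_arm([
  [2, 0, -2],
  [6, 0, -3],
  [11, 0, -3],
  [16, 0, -3],
  [21, 0, -3],
  [26, 0, -3],
  [31, 0, -3],
  [36, 0, -3],
  [41, 0, -3],
  [45, 0, -3],
], yaw=[0, 0, 0, 0, 0, 0, 0, 0, 0, 0], grip=[-0.3, -0.3, -0.3, -0.3, -0.3, -0.3, -0.3, -0.3, -0.3, -0.3])

```text
t: 25.05
tool_pos: [0.2591, 0.6274, 0.2129]
tool_rot: [0.134, 0.991, 0.006, 0.008]
contact_force: [0.3, 0.3, 0.1]
opening: 0.0555
```

```bash
python3 - <<'E'
from h import *
goal([.583,.251,.061],74.5)
im=optics.camera("top")
cv2.imwrite(f"pics/top19f.png",im[:,:,::-1])
for c,st in blobs(im,(100,110,70),(120,255,255)): 
    p=ray("top",c,.064)[:2]; print(c,st,np.round(p,4))
cv2.imwrite(f"pics/top19.png",cv2.resize(im[170:265,250:340],None,fx=6,fy=6,interpolation=cv2.INTER_CUBIC)[:,:,::-1])
E
```

```text
tcp [0.2591 0.6274 0.2129] off [-40.99 -27.92  15.39] jaw 74.62 tilt z [ 0.018  0.01  -1.   ] F [0.3 0.3 0.1] open 0.0555 t 25.05
yaw (tool z down => minus world): 0.12
[421.7, 61.7] [383, 33, 78, 58, 4296] [ 0.9997 -0.1665]
[273.0, 228.6] [257, 203, 33, 52, 773] [0.446  0.2927]
```

View pics/top19.png

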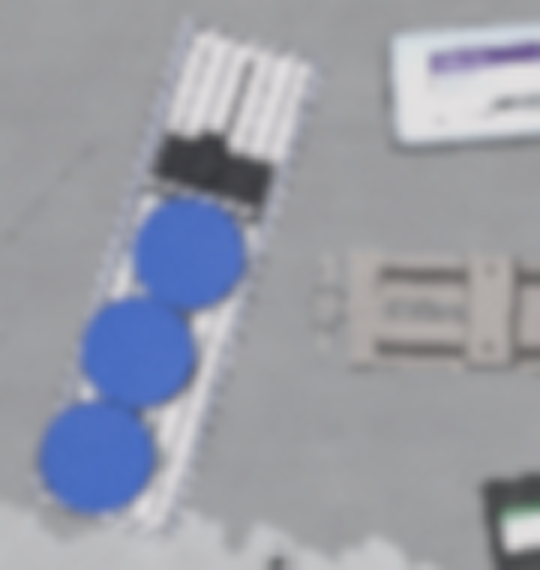

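```bash
python3 - <<'E'
from h import *
z0=cv2.imread("pics/top0.png")[:,:,::-1].copy()
a=np.array([.36274,.31018]);b=np.array([.61585,.24154]);d=(b-a)/np.linalg.norm(b-a)
def lids(f):
    im=cv2.imread(f)[:,:,::-1].copy()
    h=cv2.cvtColor(im,cv2.COLOR_RGB2HSV);mk=cv2.inRange(h,(100,110,70),(120,255,255))[170:265,250:340]
    m=cv2.resize(mk,None,fx=6,fy=6,interpolation=cv2.INTER_CUBIC);m=cv2.GaussianBlur(m,(9,9),3)
    c=cv2.HoughCircles(m,cv2.HOUGH_GRADIENT,1,70,param1=100,param2=10,minRadius=48,maxRadius=62)
    for x,y,r in sorted(c[0].tolist(),key=lambda q:-q[1]):
        u=((x+.5)/6-.5+250,(y+.5)/6-.5+170);p=ray("top",u,.066)[:2];e=p-a
        print(f,np.round(u,1),round(r,1),np.round(p,4),"along(from front edge)",round(e@d,4),"across",round(d[0]*e[1]-d[1]*e[0],4))
lids("pics/top0.png");lids("pics/top19f.png")
E
```

```text
pics/top0.png [272.8 231.2] 52.8 [0.4379 0.2927] along(from front edge) 0.0771 across 0.0028
pics/top0.png [281.5 203.5] 53.2 [0.5248 0.2691] along(from front edge) 0.1672 across 0.0028
pics/top19f.png [265.5 245.5] 53.9 [0.3931 0.3136] along(from front edge) 0.0284 across 0.0112
pics/top19f.png [272.5 227.8] 54.4 [0.4482 0.2942] along(from front edge) 0.0867 across 0.0069
pics/top19f.png [280.7 211.7] 54.9 [0.4992 0.2708] along(from front edge) 0.142 across -0.0023
```

Check failed: the row has buckled. The lids at (98,455), (138,352) and (190,253) in the crop sit at roughly y = +8, +4 and −5 mm. I pushed the follower 4–5 mm too far. Fix: draw the follower back, re-centre each tub by gripping it across the lane, then close up to a measured position.

```bash
python3 - <<'E'
from h import *
goal([.5473,.2613,.13],74.5)
E
```

```text
tcp [0.2496 0.6307 0.2126] off [-38.17 -28.2    8.17] jaw 75.17 tilt z [ 0.011  0.011 -1.   ] F [-6.9  2.3 -0.9] open 0.0553 t 25.1
yaw (tool z down => minus world): 0.67
```

jog_arm([
  [-1, -1, 0],
  [-4.5, -3.5, 0],
  [-8.5, -6.5, 0],
  [-12.5, -9.5, 0],
  [-17, -12.7, 1],
  [-21.5, -16, 2],
  [-26, -19.3, 3],
  [-30, -22.5, 4],
  [-34, -25.5, 5],
  [-38.2, -28.2, 6],
], yaw=[0.7, 0.7, 0.7, 0.7, 0.7, 0.7, 0.7, 0.7, 0.7, 0.7], grip=[-0.3, -0.3, -0.3, -0.3, -0.3, -0.3, -0.3, -0.3, -0.3, -0.3])

```text
t: 26.1
tool_pos: [0.5334, 0.2738, 0.1573]
tool_rot: [0.137, 0.991, 0.007, 0.005]
contact_force: [0.8, 1.6, 0.7]
opening: 0.0555
```

jog_arm([
  [0, 0, 0],
  [0, 0, 0],
], yaw=[0, 0], grip=[-0.3, -0.3])

```text
t: 26.3
tool_pos: [0.5347, 0.2692, 0.158]
tool_rot: [0.141, 0.99, 0.007, 0.006]
contact_force: [-0.2, 1.1, -0.7]
opening: 0.0556
```

```bash
python3 - <<'E'
from h import *
goal([.5473,.2613,.062],74.5)
E
```

```text
tcp [0.5347 0.2692 0.158 ] off [-1.34 -0.56  9.6 ] jaw 73.84 tilt z [ 0.013  0.012 -1.   ] F [-0.2  1.1 -0.7] open 0.0556 t 26.3
yaw (tool z down => minus world): -0.66
```

jog_arm([
  [-0.6, -0.3, 1],
  [-1.3, -0.55, 2],
  [-1.3, -0.55, 3.5],
  [-1.3, -0.55, 5],
  [-1.3, -0.55, 6.5],
  [-1.3, -0.55, 8],
  [-1.3, -0.55, 9],
  [-1.3, -0.55, 9.5],
  [-1.3, -0.55, 9.5],
  [-1.3, -0.55, 9.5],
], yaw=[-0.7, -0.7, -0.7, -0.7, -0.7, -0.7, -0.7, -0.7, -0.7, -0.7], grip=[-0.3, -0.3, -0.3, -0.3, -0.3, -0.3, -0.3, -0.3, 0.2, 1])

```text
t: 27.3
tool_pos: [0.5473, 0.2617, 0.0635]
tool_rot: [0.135, 0.991, 0.007, 0.006]
contact_force: [0.4, 0.5, -0.3]
opening: 0.0271
```

jog_arm([
  [0, 0, 0],
  [0, 0, 0],
  [0, 0, 0],
  [0, 0, 0],
  [0, 0, 0],
], yaw=[0, 0, 0, 0, 0], grip=[1, 1, 1, 1, 1])

```text
t: 27.8
tool_pos: [0.5478, 0.2614, 0.0642]
tool_rot: [0.135, 0.991, 0.007, 0.006]
contact_force: [-0.8, -2.0, 5.7]
opening: 0.0136
```

Pinched with little side force, so the axis estimate holds. Pulling back 15 mm and releasing.

jog_arm([
  [-0.3, 0, 0],
  [-0.8, 0, 0],
  [-1.3, 0, 0],
  [-1.5, 0, 0],
  [-1.5, 0, 0],
], yaw=[0, 0, 0, 0, 0], grip=[1, 1, 1, 1, 1])

```text
t: 28.3
tool_pos: [0.5631, 0.2571, 0.0643]
tool_rot: [0.135, 0.991, 0.007, 0.007]
contact_force: [-0.0, -1.2, 1.6]
opening: 0.0135
```

jog_arm([
  [0, 0, 0],
  [0, 0, 0],
  [0, 0, 0],
  [0, 0, -1],
  [0, 0, -3],
  [0, 0, -6],
  [0, 0, -8],
], yaw=[0, 0, 0, 0, 0, 0, 0], grip=[0, -1, -1, -1, -1, -1, -1])

```text
t: 29.0
tool_pos: [0.5626, 0.2565, 0.1471]
tool_rot: [0.135, 0.991, 0.008, 0.008]
contact_force: [0.2, 0.9, 0.3]
opening: 0.0851
```

```bash
python3 - <<'E'
from h import *
d=np.array([np.cos(np.radians(-15.5)),np.sin(np.radians(-15.5))])
for x in (-.1224,-.092,-.032,.028):
    # origin so that x=-.032 -> along .4468 ; line through (.5473,.2613)
    q=np.array([.5473,.2613]); s=((.4468-q[0])*d[0]+(.2902-q[1])*d[1]); print(x,np.round(q+d*(s+.032+x),4))
goal([.3931,.312,.13],74.5)
im=optics.camera("side")
cv2.imwrite(f"pics/side20.png",cv2.resize(im[165:225,225:315],None,fx=8,fy=8,interpolation=cv2.INTER_CUBIC)[:,:,::-1])
E
```

```text
-0.1224 [0.3594 0.3134]
-0.092 [0.3887 0.3053]
-0.032 [0.4465 0.2892]
0.028 [0.5044 0.2732]
tcp [0.5626 0.2565 0.1471] off [17.84  0.79  1.48] jaw 74.49 tilt z [ 0.018  0.014 -1.   ] F [0.2 0.9 0.3] open 0.0851 t 29.0
yaw (tool z down => minus world): -0.01
```

View pics/side20.png

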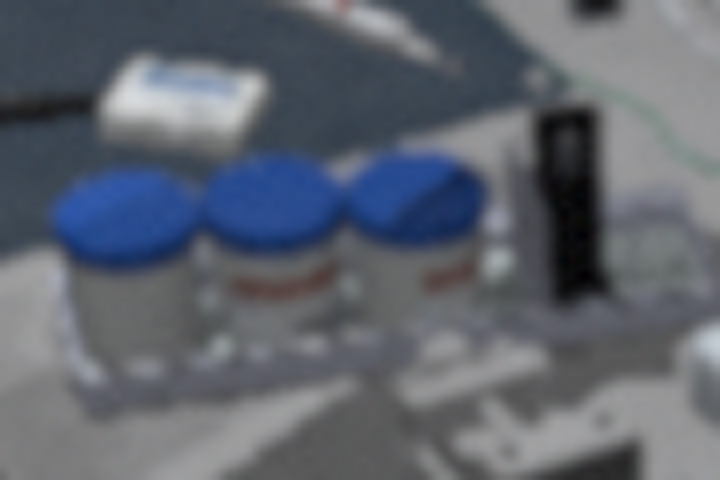

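The follower is back, with a gap at (500,240) in the crop. Now re-centring tub 1.

jog_arm([
  [2, 0.1, 0],
  [5, 0.2, 0],
  [8, 0.3, 0],
  [11, 0.5, 0],
  [14, 0.7, 0.3],
  [16.5, 0.7, 0.8],
  [17.8, 0.7, 1.5],
  [17.8, 0.7, 1.5],
  [17.8, 0.7, 1.5],
], yaw=[0, 0, 0, 0, 0, 0, 0, 0, 0], grip=[-1, -1, -1, -1, -1, -1, -1, -1, -1])

```text
t: 29.95
tool_pos: [0.3961, 0.3115, 0.1329]
tool_rot: [0.135, 0.991, 0.01, 0.01]
contact_force: [0.3, 0.3, 0.3]
opening: 0.0853
```

```bash
python3 - <<'E'
from h import *
goal([.3915,.3110,.04],74.5)
E
```

```text
tcp [0.3961 0.3115 0.1329] off [ 0.6  -0.38  9.27] jaw 74.46 tilt z [ 0.023  0.017 -1.   ] F [0.3 0.3 0.3] open 0.0853 t 29.95
yaw (tool z down => minus world): -0.04
```

jog_arm([
  [0.3, -0.2, 1.2],
  [0.6, -0.4, 2.5],
  [0.6, -0.4, 4],
  [0.6, -0.4, 5.5],
  [0.6, -0.4, 7],
  [0.6, -0.4, 8.3],
  [0.6, -0.4, 9.1],
  [0.6, -0.4, 9.1],
  [0.6, -0.4, 9.1],
], yaw=[0, 0, 0, 0, 0, 0, 0, 0, 0], grip=[-1, -1, -1, -1, -1, -1, -1, -1, -1])

```text
t: 30.85
tool_pos: [0.3917, 0.3108, 0.0418]
tool_rot: [0.135, 0.991, 0.01, 0.011]
contact_force: [0.4, -0.5, -0.0]
opening: 0.0852
```

jog_arm([
  [0, 0, 0],
  [0, 0, 0],
  [0, 0, 0],
  [0, 0, 0],
  [0, 0, 0],
  [0, 0, 0],
], yaw=[0, 0, 0, 0, 0, 0], grip=[1, 1, 1, 1, 1, 1], grip_force=20)

```text
t: 31.45
tool_pos: [0.3922, 0.3114, 0.0427]
tool_rot: [0.135, 0.991, 0.011, 0.011]
contact_force: [-0.6, 1.5, 6.7]
opening: 0.0563
```

```bash
python3 - <<'E'
from h import *
goal([.389,.3053,.041],74.5)
im=optics.camera("side")
cv2.imwrite(f"pics/side21.png",cv2.resize(im[165:225,225:315],None,fx=8,fy=8,interpolation=cv2.INTER_CUBIC)[:,:,::-1])
E
```

```text
tcp [0.3922 0.3114 0.0427] off [ 0.15 -0.68  0.15] jaw 74.45 tilt z [ 0.025  0.018 -1.   ] F [-0.6  1.5  6.7] open 0.0563 t 31.45
yaw (tool z down => minus world): -0.05
```

View pics/side21.png

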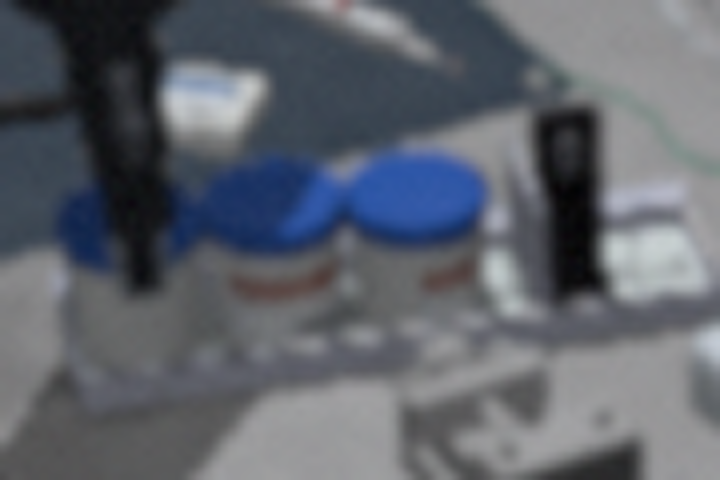

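Tub 1 is gripped, about 6.5 mm left of the axis. Shifting it to the axis.

jog_arm([
  [0.1, -0.2, -0.05],
  [0.1, -0.4, -0.05],
  [0.1, -0.6, -0.05],
  [0.1, -0.7, -0.05],
  [0.1, -0.7, -0.05],
  [0.1, -0.7, 0],
], yaw=[0, 0, 0, 0, 0, 0], grip=[1, 1, 1, 1, 1, 1])

```text
t: 32.1
tool_pos: [0.3899, 0.3046, 0.0428]
tool_rot: [0.135, 0.991, 0.011, 0.011]
contact_force: [2.9, -1.1, 4.4]
opening: 0.0566
```

```bash
python3 - <<'E'
from h import *
goal([.389,.3053,.041],74.5)
E
```

```text
tcp [0.3899 0.3046 0.0428] off [0.11 0.04 0.17] jaw 74.45 tilt z [ 0.025  0.018 -1.   ] F [ 2.9 -1.1  4.4] open 0.0566 t 32.1
yaw (tool z down => minus world): -0.05
```

jog_arm([
  [0, 0, 0],
  [0, 0, 0],
  [0, 0, 0],
  [0, 0, 0],
  [0, 0, -1.5],
  [0, 0, -3.5],
  [0, 0, -6],
  [-1.5, 0.1, -7],
  [-4, 0.3, -7],
  [-6, 0.4, -7],
], yaw=[0, 0, 0, 0, 0, 0, 0, 0, 0, 0], grip=[-1, -1, -1, -1, -1, -1, -1, -1, -1, -1])

```text
t: 33.1
tool_pos: [0.4481, 0.2913, 0.1148]
tool_rot: [0.135, 0.991, 0.011, 0.012]
contact_force: [1.1, 0.3, 0.1]
opening: 0.0857
```

jog_arm([
  [0, 0, 0],
  [0, 0, 0],
], yaw=[0, 0], grip=[-1, -1])

```text
t: 33.3
tool_pos: [0.4476, 0.2912, 0.1144]
tool_rot: [0.135, 0.991, 0.011, 0.011]
contact_force: [0.3, 0.6, 0.7]
opening: 0.0853
```

```bash
python3 - <<'E'
from h import *
goal([.4482,.2925,.041],74.5)
im=optics.camera("side")
cv2.imwrite(f"pics/side22.png",cv2.resize(im[165:225,225:315],None,fx=8,fy=8,interpolation=cv2.INTER_CUBIC)[:,:,::-1])
E
```

```text
tcp [0.4476 0.2912 0.1144] off [ 0.12 -0.04  7.34] jaw 74.44 tilt z [ 0.025  0.019 -1.   ] F [0.3 0.6 0.7] open 0.0853 t 33.3
yaw (tool z down => minus world): -0.06
```

View pics/side22.png

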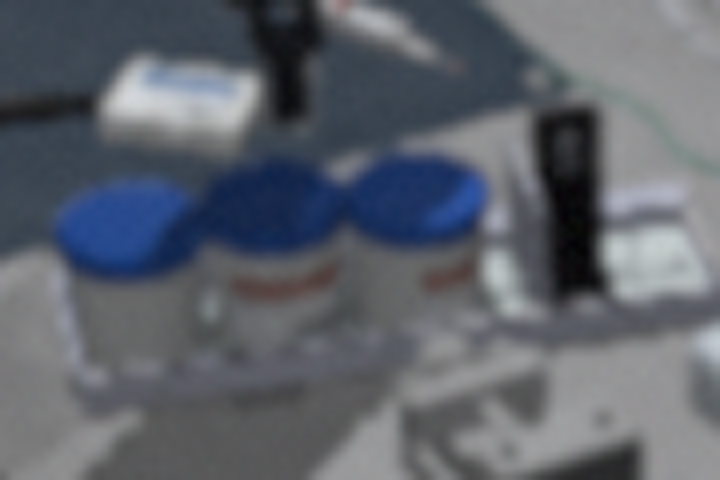

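Tub 1's lid came down and right to (130,230) in the crop. Now tub 2 the same way.

jog_arm([
  [0.1, 0, 1.2],
  [0.1, 0, 2.7],
  [0.1, 0, 4.2],
  [0.1, 0, 5.7],
  [0.1, 0, 6.8],
  [0.1, 0, 7.2],
  [0.1, 0, 7.2],
  [0.1, 0, 7.2],
  [0.1, 0, 7.2],
  [0.1, 0, 7.2],
], yaw=[0, 0, 0, 0, 0, 0, 0, 0, 0, 0], grip=[-1, -1, -1, -1, -1, -1, -1, 1, 1, 1])

```text
t: 34.35
tool_pos: [0.4484, 0.2936, 0.0434]
tool_rot: [0.135, 0.991, 0.012, 0.012]
contact_force: [-0.9, -0.7, 3.6]
opening: 0.0566
```

jog_arm([
  [0, 0, 0],
  [0, 0, 0],
  [0, 0, 0],
], yaw=[0, 0, 0], grip=[1, 1, 1])

```text
t: 34.65
tool_pos: [0.4485, 0.2936, 0.0434]
tool_rot: [0.135, 0.991, 0.012, 0.012]
contact_force: [-0.8, 0.4, 0.6]
opening: 0.0563
```

```bash
python3 - <<'E'
from h import *
goal([.4465,.2892,.041],74.5)
E
```

```text
tcp [0.4485 0.2936 0.0434] off [ 0.08 -0.48  0.22] jaw 74.5 tilt z [ 0.026  0.02  -0.999] F [-0.8  0.4  0.6] open 0.0563 t 34.65
yaw (tool z down => minus world): -0.0
```

jog_arm([
  [0, -0.15, 0],
  [0, -0.3, 0],
  [0, -0.45, 0],
  [0, -0.48, 0],
  [0, -0.48, 0],
], yaw=[0, 0, 0, 0, 0], grip=[1, 1, 1, 1, 1])

```text
t: 35.15
tool_pos: [0.4474, 0.2888, 0.0434]
tool_rot: [0.135, 0.991, 0.012, 0.012]
contact_force: [1.5, -1.0, 0.3]
opening: 0.0564
```

jog_arm([
  [0, 0, 0.05],
  [0, 0, 0],
  [0, 0, 0],
  [0, 0, 0],
  [0, 0, -1.5],
  [0, 0, -3.5],
  [0, 0, -6],
  [-1.5, 0, -7],
  [-4, -0.1, -7],
  [-5.8, -0.2, -7],
], yaw=[0, 0, 0, 0, 0, 0, 0, 0, 0, 0], grip=[-1, -1, -1, -1, -1, -1, -1, -1, -1, -1])

```text
t: 36.15
tool_pos: [0.5022, 0.2698, 0.1154]
tool_rot: [0.135, 0.991, 0.012, 0.013]
contact_force: [-0.2, -0.2, 0.7]
opening: 0.085
```

jog_arm([
  [0, 0, 0],
  [0, 0, 0],
], yaw=[0, 0], grip=[-1, -1])

```text
t: 36.35
tool_pos: [0.5019, 0.2697, 0.1152]
tool_rot: [0.135, 0.991, 0.012, 0.012]
contact_force: [-0.8, -0.4, 0.4]
opening: 0.0853
```

```bash
python3 - <<'E'
from h import *
goal([.504,.2705,.042],74.5)
im=optics.camera("side")
cv2.imwrite(f"pics/side23.png",cv2.resize(im[165:225,225:315],None,fx=8,fy=8,interpolation=cv2.INTER_CUBIC)[:,:,::-1])
E
```

```text
tcp [0.5019 0.2697 0.1152] off [-0.03 -0.07  7.32] jaw 74.45 tilt z [ 0.028  0.021 -0.999] F [-0.8 -0.4  0.4] open 0.0853 t 36.35
yaw (tool z down => minus world): -0.05
```

View pics/side23.png

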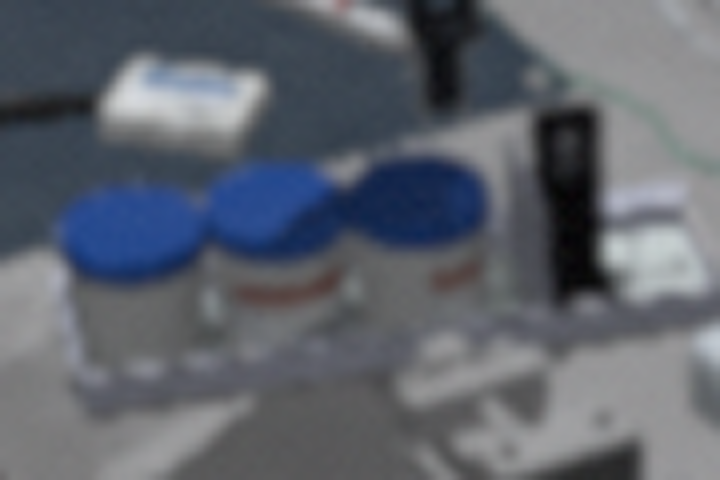

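Tubs 1 and 2, at (133,230) and (272,210) in the crop, are now in line. Next the fresh tub.

jog_arm([
  [0, 0, 1.2],
  [0, 0, 2.7],
  [0, 0, 4.2],
  [0, 0, 5.7],
  [0, 0, 6.8],
  [0, 0, 7.2],
  [0, 0, 7.2],
  [0, 0, 7.2],
  [0, 0, 7.2],
  [0, 0, 7.2],
], yaw=[0, 0, 0, 0, 0, 0, 0, 0, 0, 0], grip=[-1, -1, -1, -1, -1, -1, -1, 1, 1, 1])

```text
t: 37.4
tool_pos: [0.504, 0.272, 0.0441]
tool_rot: [0.135, 0.991, 0.013, 0.013]
contact_force: [-0.8, 0.2, 3.0]
opening: 0.057
```

jog_arm([
  [0, 0, 0],
  [0, 0, 0],
  [0, 0, 0],
], yaw=[0, 0, 0], grip=[1, 1, 1])

```text
t: 37.7
tool_pos: [0.5039, 0.2721, 0.0441]
tool_rot: [0.135, 0.991, 0.013, 0.013]
contact_force: [0.7, -0.3, 1.1]
opening: 0.0568
```

```bash
python3 - <<'E'
from h import *
goal([.5049,.2732,.042],74.5)
E
```

```text
tcp [0.5039 0.2721 0.0441] off [-0.06  0.13  0.22] jaw 74.52 tilt z [ 0.029  0.022 -0.999] F [ 0.7 -0.3  1.1] open 0.0568 t 37.7
yaw (tool z down => minus world): 0.02
```

jog_arm([
  [0, 0.1, 0],
  [0.1, 0.1, 0],
  [0.2, 0.1, 0],
  [0.2, 0.1, 0],
], yaw=[0, 0, 0, 0], grip=[1, 1, 1, 1])

```text
t: 38.1
tool_pos: [0.5023, 0.2736, 0.0441]
tool_rot: [0.135, 0.991, 0.013, 0.013]
contact_force: [1.6, -1.1, 0.1]
opening: 0.057
```

jog_arm([
  [0, 0, 0],
  [0, 0, 0],
  [0, 0, 0],
  [0, 0, 0],
  [0, 0, -1.5],
  [0, 0, -3.5],
  [0, 0, -6],
  [-1.5, 0, -8],
  [-4, -0.05, -9],
  [-6.3, -0.1, -9],
], yaw=[0, 0, 0, 0, 0, 0, 0, 0, 0, 0], grip=[-1, -1, -1, -1, -1, -1, -1, -0.6, -0.3, -0.3])

```text
t: 39.1
tool_pos: [0.5623, 0.2545, 0.1393]
tool_rot: [0.134, 0.991, 0.015, 0.015]
contact_force: [0.0, 0.6, 0.8]
opening: 0.0556
```

jog_arm([
  [0, 0, 0],
  [0, 0, 0],
], yaw=[0, 0], grip=[-0.3, -0.3])

```text
t: 39.3
tool_pos: [0.5628, 0.2544, 0.1405]
tool_rot: [0.135, 0.991, 0.015, 0.015]
contact_force: [0.0, -0.1, -0.4]
opening: 0.0555
```

```bash
python3 - <<'E'
from h import *
goal([.5625,.2569,.063],74.5)
im=optics.camera("side")
cv2.imwrite(f"pics/side24.png",cv2.resize(im[165:225,225:315],None,fx=8,fy=8,interpolation=cv2.INTER_CUBIC)[:,:,::-1])
E
```

```text
tcp [0.5628 0.2544 0.1405] off [ 0.3  -0.03  7.75] jaw 74.5 tilt z [ 0.034  0.026 -0.999] F [ 0.  -0.1 -0.4] open 0.0555 t 39.3
yaw (tool z down => minus world): 0.0
```

View pics/side24.png

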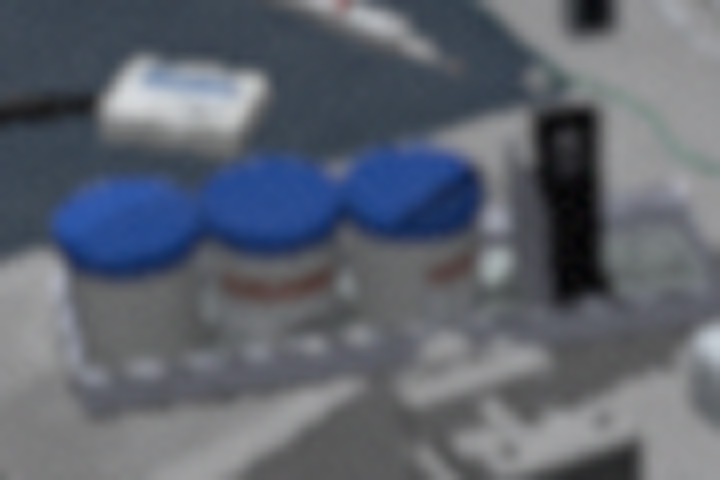

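Row closed, with small sideways offsets: lids at (127,225), (272,203) and (412,190) in the crop. Now I'll pinch the tab and advance it by about 11 mm only.

jog_arm([
  [0.1, 0, 1.5],
  [0.3, 0, 3],
  [0.3, 0, 4.5],
  [0.3, 0, 6],
  [0.3, 0, 7.2],
  [0.3, 0, 7.7],
  [0.3, 0, 7.7],
  [0.3, 0, 7.7],
  [0.3, 0, 7.7],
  [0.3, 0, 7.7],
], yaw=[0, 0, 0, 0, 0, 0, 0, 0, 0, 0], grip=[-0.3, -0.3, -0.3, -0.3, -0.3, -0.3, 0.2, 1, 1, 1])

```text
t: 40.35
tool_pos: [0.5621, 0.2576, 0.0638]
tool_rot: [0.134, 0.991, 0.015, 0.015]
contact_force: [0.3, -0.4, 1.0]
opening: 0.0146
```

jog_arm([
  [0, 0, 0],
  [0, 0, 0],
  [0, 0, 0],
  [0, 0, 0],
], yaw=[0, 0, 0, 0], grip=[1, 1, 1, 1])

```text
t: 40.75
tool_pos: [0.5621, 0.2576, 0.0638]
tool_rot: [0.134, 0.991, 0.015, 0.015]
contact_force: [0.8, 0.4, -0.8]
opening: 0.0139
```

jog_arm([
  [0.2, 0, 0],
  [0.5, 0, 0],
  [0.8, 0, 0],
  [0.9, 0, 0],
  [1, 0, 0],
  [1, 0, 0],
], yaw=[0, 0, 0, 0, 0, 0], grip=[1, 1, 1, 1, 1, 1])

```text
t: 41.35
tool_pos: [0.5524, 0.2603, 0.0638]
tool_rot: [0.134, 0.991, 0.015, 0.015]
contact_force: [-0.2, -0.6, 1.6]
opening: 0.0137
```

```bash
python3 - <<'E'
from h import *
goal([.5625,.2569,.063],74.5)
im=optics.camera("side")
cv2.imwrite(f"pics/side25.png",cv2.resize(im[165:225,225:315],None,fx=8,fy=8,interpolation=cv2.INTER_CUBIC)[:,:,::-1])
E
```

```text
tcp [0.5524 0.2603 0.0638] off [-1.07 -0.06  0.1 ] jaw 74.58 tilt z [ 0.034  0.026 -0.999] F [-0.2 -0.6  1.6] open 0.0137 t 41.35
yaw (tool z down => minus world): 0.08
```

View pics/side25.png

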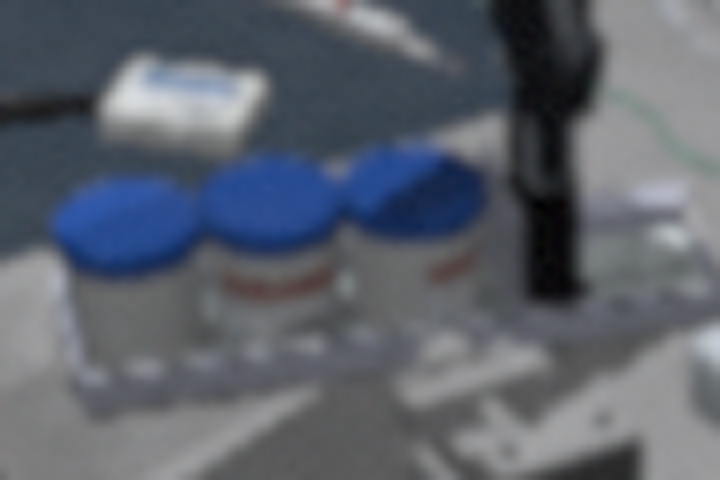

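The follower is a few mm behind the fresh tub and the tubs haven't moved. I'll advance 2 mm more.

jog_arm([
  [0.1, 0, 0],
  [0.2, 0, 0],
  [0.2, 0, 0],
], yaw=[0, 0, 0], grip=[1, 1, 1])

```text
t: 41.7
tool_pos: [0.5504, 0.2609, 0.0638]
tool_rot: [0.134, 0.991, 0.015, 0.015]
contact_force: [0.7, -1.1, 0.9]
opening: 0.0133
```

```bash
python3 - <<'E'
from h import *
goal([.5625,.2569,.063],74.5)
im=optics.camera("side")
cv2.imwrite(f"pics/side26.png",cv2.resize(im[165:225,225:315],None,fx=8,fy=8,interpolation=cv2.INTER_CUBIC)[:,:,::-1])
E
```

```text
tcp [0.5504 0.2609 0.0638] off [-1.27 -0.07  0.11] jaw 74.58 tilt z [ 0.034  0.026 -0.999] F [ 0.7 -1.1  0.9] open 0.0133 t 41.7
yaw (tool z down => minus world): 0.08
```

View pics/side26.png

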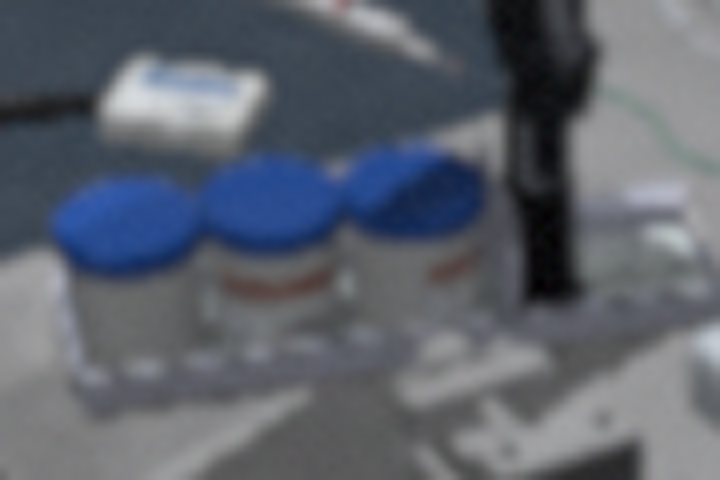

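jog_arm([
  [0.1, 0, 0],
  [0.1, 0, 0],
  [0.1, 0, 0],
  [0.1, 0, 0],
  [0.1, 0, 0],
  [0.1, 0, -1],
  [0.1, 0, -3],
  [0.1, 0, -6],
  [0.1, 0, -9],
  [0.1, 0, -10],
], yaw=[0, 0, 0, 0, 0, 0, 0, 0, 0, 0], grip=[1, 1, 0.3, -0.3, -0.3, -0.3, -0.3, -0.3, -0.3, -0.3])

```text
t: 42.75
tool_pos: [0.5478, 0.2592, 0.168]
tool_rot: [0.135, 0.991, 0.017, 0.018]
contact_force: [-1.2, 0.7, -0.4]
opening: 0.0554
```

jog_arm([
  [2, 2, -1],
  [6, 4, -3],
  [10, 7, -4],
  [14, 10, -5],
  [18, 13, -5],
  [22, 16, -5],
  [26, 19, -5],
  [30, 22, -5],
  [33, 25, -5],
  [35, 27, -5],
], yaw=[0, 0, 0, 0, 0, 0, 0, 0, 0, 0], grip=[-0.3, -0.3, -0.3, -0.3, -0.3, -0.3, -0.3, -0.3, -0.3, -0.3])

```text
t: 43.75
tool_pos: [0.2763, 0.6142, 0.2172]
tool_rot: [0.132, 0.991, 0.017, 0.017]
contact_force: [-0.4, 0.6, 0.4]
opening: 0.0555
```

jog_arm([
  [0, 0, 0],
  [0, 0, 0],
  [0, 0, 0],
], yaw=[0, 0, 0], grip=[-0.3, -0.3, -0.3])

```text
t: 44.05
tool_pos: [0.2778, 0.6128, 0.217]
tool_rot: [0.133, 0.991, 0.017, 0.017]
contact_force: [0.7, 0.1, -0.5]
opening: 0.0556
```

```bash
cat >> h.py <<'E'
def lids(im):
    d=np.array([np.cos(np.radians(-15.5)),np.sin(np.radians(-15.5))]);q=np.array([.4774,.2806])
    h=cv2.cvtColor(im,cv2.COLOR_RGB2HSV);mk=cv2.inRange(h,(100,110,70),(120,255,255))[170:265,250:340]
    m=cv2.resize(mk,None,fx=6,fy=6,interpolation=cv2.INTER_CUBIC);m=cv2.GaussianBlur(m,(9,9),3)
    c=cv2.HoughCircles(m,cv2.HOUGH_GRADIENT,1,70,param1=100,param2=10,minRadius=48,maxRadius=62)
    for x,y,r in sorted(c[0].tolist(),key=lambda q:-q[1]):
        u=((x+.5)/6-.5+250,(y+.5)/6-.5+170);p=ray("top",u,.066)[:2];e=p-q
        print(np.round(u,1),round(r,1),np.round(p,4),"rack x",round(e@d,4),"y",round(d[0]*e[1]-d[1]*e[0],4))
E
python3 - <<'E'
from h import *
im=optics.camera("top")
cv2.imwrite(f"pics/top27f.png",im[:,:,::-1])
cv2.imwrite(f"pics/top27.png",cv2.resize(im[170:265,250:340],None,fx=6,fy=6,interpolation=cv2.INTER_CUBIC)[:,:,::-1])
lids(cv2.imread("pics/top0.png")[:,:,::-1].copy());lids(im)
goal([.5,.26,.2])
E
```

```text
[272.8 231.2] 52.8 [0.4379 0.2927] rack x -0.0413 y 0.0011
[281.5 203.5] 53.2 [0.5248 0.2691] rack x 0.0488 y 0.0016
[267.5 246.5] 53.4 [0.3902 0.3073] rack x -0.0911 y 0.0024
[272.7 228.7] 52.7 [0.4456 0.2935] rack x -0.0341 y 0.004
[279.3 211.5] 54.2 [0.4996 0.2749] rack x 0.0229 y 0.0005
tcp [0.2783 0.6126 0.2173] off [-30.67 -28.19   1.55] jaw 74.67 tilt z [ 0.038  0.029 -0.999] F [ 0.8 -0.6 -0.9] open 0.0554 t 44.1
```

View pics/top27.png

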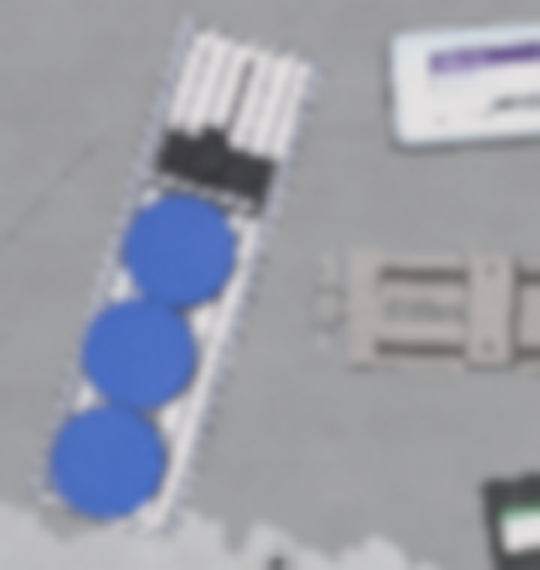

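Top view: lids at (108,460), (138,352) and (180,250) in the crop, inside the rails, with the follower plate against the fresh tub. In rack coordinates the tubs measure (−91, +2), (−34, +4) and (+23, 0) mm. One last side check before handing in.

```bash
python3 - <<'E'
from h import *
im=optics.camera("side")
cv2.imwrite(f"pics/side28.png",cv2.resize(im[145:345,200:440],None,fx=3,fy=3,interpolation=cv2.INTER_CUBIC)[:,:,::-1])
# follower estimate from tab px displacement in top view
q=np.array([.4774,.2806]);d=np.array([np.cos(np.radians(-15.5)),np.sin(np.radians(-15.5))])
a=ray("top",(289.6,182.6),.09)[:2];b=ray("top",(250+213/6,170+145/6),.09)[:2]
print("tab rear-ish x",(a-q)@d,(b-q)@d)
E
```

```text
tab rear-ish x 0.11569654046517562 0.07765142235878641
```

View pics/side28.png

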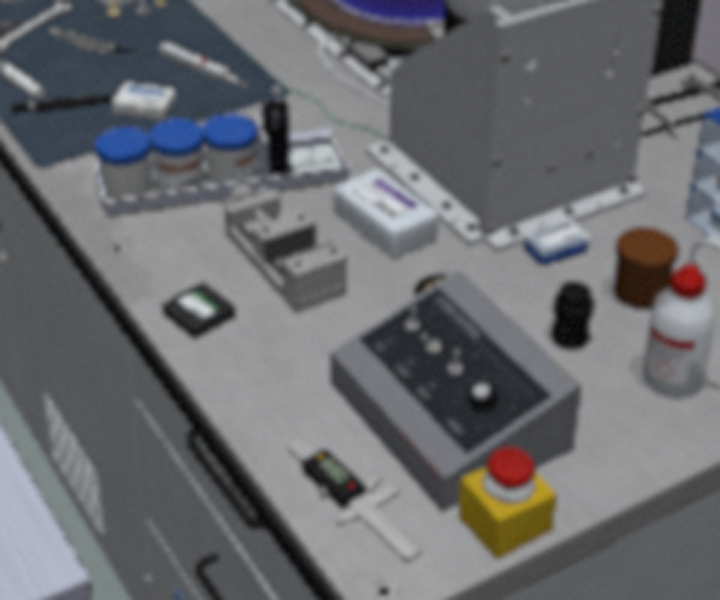

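The three tubs stand upright in the lane, at (123,160), (178,150) and (230,145) in the crop. The follower tab at (277,135) is behind them and the bystanders are undisturbed. By the tab position the follower reads about 0.046. Handing in.

```bash
python3 -c "
from plant import ticket
print(ticket.job_done())"
```

```text
the job is handed in; nothing more can be done
None
```

I handed the job in at about 44 s. The row is closed up in order, `old_tub_1`, `old_tub_2`, `fresh_tub`, with the follower behind it and the arm clear. No verdict is given.

**What I did**
- I gripped `old_tub_2` and slid both old tubs forward until the force showed contact with the stop.
- I lifted the fresh tub from between the vice and the control box and lowered it onto the lane floor (5.6 N contact) before opening the fingers.
- I slid the follower up by its tab and let go.

**Check that failed, and the fix:** my first follower push went 4–5 mm too far. The row buckled sideways, with the tubs at roughly y = +8, +4 and −5 mm. I drew the follower back about 16 mm and re-centred tubs 1 and 2 by gripping them across the lane. The fresh tub was nearly central by then and needed only about 1 mm. I then closed up again to a measured distance.

**Last checks, from the cameras**

| Item | x (mm) | y (mm) |
|---|---|---|
| `old_tub_1` | −91 | +2 |
| `old_tub_2` | −34 | +4 |
| `fresh_tub` | +23 | 0 |

- **Follower:** about 0.046 from the tab's position in the top view, against 0.049 from adding up its travel. Both are above the 0.040 needed.
- **Tubs and bystanders:** all three tubs look upright in the side view, and the bystanders look to be in their places.
- **Uncertainty:** the tub positions are good to about 2 mm. The measured spacing of about 57 mm is less than the 60 mm lids allow, so that much is measurement error. The fingers' last small push with the fresh tub left tubs 1 and 2 slightly left of centre, within the 8 mm limit.

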